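Clamp a relief valve body in the bench vise under the magnifier

ROBOT

A 7-joint arm with a two-finger parallel gripper is mounted at the origin on the work surface. World frame = base frame: x ahead of the robot, y to its left, z up, the work surface at z = 0. Lengths are in m, angles in rad, forces in N, time in s.
With the tool pointing down it reaches from about 0.425 to 0.925 m from the base axis. Payload 6.8 kg.
Tool frame: the origin (TCP) lies at the very end of the fingers, on their centre line; the grasp point (between the pads) lies bot.grip_depth behind it (bot.grip_depth is the distance from the TCP to the grasp point, in m); z points along the fingers, y is the line along which they close (so a half turn about z gives the same grasp; the last joint's range is limited). The gripper opens to 85 mm and grips with 20 to 120 N. Pads are 22 mm wide; open, the fingers measure 114 mm over their backs; the gripper's body (76 mm by 85 mm) begins 54 mm behind the grasp point. The pads swing forward as they close: fully open they stand 13 mm farther back than shut.
Start: joints at [1.23, 0.477, 0.022, 1.555, -0.011, 1.109, -0.083], TCP at [0.156, -0.657, 0.231] pointing down, gripper open.
Joint ranges: [-2.96, 2.96], [-0.34, 2.1], [-1.41, 1.46], [0.24, 2.44], [-1.37, 4.51], [0.17, 1.92], [-2.96, 2.96]. Speed limits (rad/s): [2.39, 2.39, 3.14, 3.14, 3.14, 3.14, 3.14].

INTERFACE

Orientations are given as a unit quaternion [w, x, y, z].
In Python, from station import bot gives the robot as it stands.
- The arm moves only by the tool send_rows, never from a script. Its arguments are lists of equal length, an entry for each row: "slide": the shift along the tool's x, y, z in mm, a list of three; "roll": the turn about the tool's z in degrees; "claw": the opening, from 0 (shut) to 1 (fully open). A call has exactly 8 rows; each row is the pose to reach, as a shift and turn from the pose commanded when the call began, along the tool's axes at that moment; what a row does not reach only later rows make up. A row lasts 1/12 s, in which the tool goes at most 41.7 mm and 7.16 degrees, less where a joint would pass 70% of its speed; a pose out of reach is approached as far as the arm can. A call with a gripper value outside its range is refused whole. The fingers move at their own pace and stop on an object; "force" is the grip in N (left out, the last holds). Time passes only in rows, so rows that repeat a pose let the fingers close, or fill a call up. It gives the time, the measured TCP pose, the force, the opening and the grip force at its end, in the units of the state.
- bot.get_obs(): the state, without advancing time (a new reading comes with each control period).
- bot.read_camera(name): name is "scene" or "top" or "wrist"; returns the picture (400x640x3 uint8, red, green, blue); there is no depth.
- bot.camera_model(name): a dict with "camera_matrix" (3x3 intrinsics, pixels), "camera_from_world" (4x4, takes a point from world to camera coordinates). Camera axes: x right, y down, z forward; pixel columns grow to the right and rows downward; lengths in m; the calibration is good to about 2 mm. A picture is of the moment at which its call begins: read the wrist's pose just before it. camera_model takes no time and is no camera call; for the wrist camera it gives the pose at the moment of the call.
- bot.hand_in(): hands the job in; it is judged then, once.
The state is a dict: "t": time; "q": joint angles; "joint_vel": joint speeds; "joint_torque": joint torques, N m; "eef_pos": TCP position; "tool_rot": TCP orientation; "contact_force": force on the tool from outside, world axes, zero at the start; "torque": the same for the moment, N m; "gripper_width": opening from 0.0 (shut) to 1.0 (fully open); "grasp_force": force on a finger pad.
Only numpy, scipy, OpenCV 4.12 (cv2) and the standard library are available. Lean on these libraries where they do the work, as an engineer would, in place of code of your own. Each camera call takes 0.05 s, during which the arm holds its last target. There are 200 camera calls.

TASK

Stand the stainless relief valve body upright on the bed of the bench vise between its open jaws, with its two side ports pointing out along the gap between the jaws, and let go of it. Then turn the crank handle clockwise, as seen from the handle end, until the sliding jaw holds the valve body firmly against the fixed jaw, and leave it clamped there. Do not knock the magnifier that hangs over the crank, and leave the other parts on the bench where they are.

Things in the scene. Friction and masses are not known exactly. Their poses are not given: they have to be found in the camera images.
- vise: Grey fixed vise, steel jaws. Origin on the bench under the jaws; z up; x along the screw from crank end (-x) to fixed jaw (+x); y along the gap between the jaws. Body x -155 to +85 mm, 100 wide, round foot 150 across; flat bed at z = 75. Fixed jaw: clamping face x = +35, back +75, top z = 120, 110 wide. Screw axis y = 0, z = 100. Crank end to the robot's right, heading varies.
- vise_jaw: Sliding steel jaw on the bed, 40 mm thick (60 with its boss), 110 wide, 45 high; its face is a sprung steel plate that gives 2 mm (30 N per mm). Origin: middle of the lower edge of that face, unpressed; axes as the vise's. Gap = from it to x = +35 mm of the vise, 64 to 78 mm at the start. Moves +x (closing) 20 mm per crank turn, only with the screw, which is self-locking.
- screw_block (a point): Top centre of the fixed block that carries the screw at the crank end: 25 mm thick (x = -155 to -130 mm of the vise), 80 wide, top at z = 130. The crank arm turns just outside it, at x = -185 to -155 mm.
- crank (a joint): Crank angle a about the vise's +x (rad); grows turning clockwise as seen from the handle end, which closes the jaw. a = 0: handle straight up, gap 78 mm; gap = 78 mm - 20 mm x a / 2 pi. Starts at 0 to 4.5. Turning takes 4 to 7 N at the handle. The jaws touch the 44 mm block on both sides at a = 10.7; 0.3 to 0.6 rad more clamps firmly, then it gets stiff.
- crank_grip (a point): Middle of the black handle grip, a cylinder 22 mm diameter, 80 long, axis parallel to the vise's x, 50 mm from the screw axis, at x = -225 mm of the vise (spans -265 to -185). At crank angle a: y = -50 sin(a), z = 100 + 50 cos(a) mm of the vise. The grip is a sleeve that spins freely on its pin: a firm grasp can carry it round without turning the hand.
- magnifier: Fixed round magnifier: glass in a grey ring 152 mm across, 14 thick, middle 285 mm above the bench. Origin on the bench under the lens centre, near x = -160, y = 0 mm of the vise. It blocks the space straight above the crank handle: tilt the tool some 35 degrees, hand leaning out past the vise's -x end. It does not cover the jaw gap. Arm along its own -y to a 300 mm tall column 235 mm away.
- valve: Polished stainless valve body, loose, 0.5-0.8 kg, upright. Origin: underside centre. Square block 44 x 44 mm, 55 high; two ports, 24 diameter, stick out 18 mm on its +y and -y sides at z = 28; round bonnet 36 diameter, z = 55 to 100; 20 mm stub to z = 112. Flat +x and -x sides go to the jaws. Grip the bonnet from above, fingers closing along y so that the hand clears the magnifier over the vise.
- tube: Bystander: pale glass-fibre tube, 48 mm in diameter, 85 mm tall, standing. Origin: centre of its underside.
- bleed_cap: Bystander: brass cap, 52 mm in diameter, 60 mm tall, standing. Origin: centre of its underside.
- lever_handle: Bystander: flat teal lever handle, 150 mm long, lying, 17 mm high, beyond the vise. Origin near its middle.
- wrench: Bystander: wrench 190 mm long, lying on the right. Origin at its middle.
- grease_jar: Bystander: white plastic jar, 60 mm in diameter, 100 mm tall, standing. Origin: centre of its underside.
- screwdriver: Bystander: screwdriver 200 mm long, lying on the right. Origin at its middle.
Things that resemble listed ones, but are neither listed nor needed, are in the scene too. Leave any orange look-alike of the valve alone.

How it is judged:
By the outcome, as a careful person would: the job done as asked, in the order asked, and still so for the second after the job is handed in, with the robot touching nothing.
It also fails if it takes over 69 s, if anything falls off the work surface, if the arm or the gripper's body presses on something with over 40 N, if the wrist force passes 120 N, or if a joint passes its speed limit or range.

## Working session

There is one attempt and no reset: what is moved stays moved. The work goes in short steps, Python scripts to look and compute and a tool call to move; the robot and the scene stay as the last step left them, time stands still between calls to the robot, and variables do not carry over. Pictures are saved under pics/ and viewed, at most 10 in all, crops included, and the job is handed in when it is done.

Besides the shell and the picture viewer there is one more tool, called after ">>>" as name(argument=value, ...) on one line, values as JSON. send_rows: Moves the arm, as the interface text tells. Its arguments: {"type":"object","properties":{"slide":{"type":"array","items":{"type":"array","items":{"type":"number"}}},"roll":{"type":"array","items":{"type":"number"}},"claw":{"type":"array","items":{"type":"number"}},"force":{"type":"number"}},"required":["slide","roll","claw"]}

```bash
mkdir -p pics; ls; python3 - <<'E'
from station import bot
import cv2,numpy as np
for n in("scene","top"):
    im=bot.read_camera(n); cv2.imwrite(f"pics/{n}0.png",im[:,:,::-1])
    m=bot.camera_model(n); print(n,np.round(m["camera_matrix"],1).tolist(),np.round(m["camera_from_world"],3).tolist())
o=bot.get_obs(); print(o, bot.grip_depth)
E
```

```text
pics
scene [[520.4, 0.0, 324.5], [0.0, 520.4, 191.0], [0.0, 0.0, 1.0]] [[-0.67, 0.742, 0.001, 0.402], [0.528, 0.478, -0.702, -0.216], [-0.522, -0.47, -0.712, 2.005], [0.0, 0.0, 0.0, 1.0]]
top [[404.2, 0.0, 317.6], [0.0, 404.2, 194.4], [0.0, 0.0, 1.0]] [[-0.021, -0.999, -0.027, 0.005], [-0.996, 0.023, -0.09, 0.586], [0.091, 0.025, -0.996, 1.296], [0.0, 0.0, 0.0, 1.0]]
{'t': 0.1, 'q': array([ 1.22990239,  0.47772598,  0.02233257,  1.55632387, -0.01147243,
        1.10931901, -0.08310338]), 'joint_vel': array([ 0.00017537, -0.000688  , -0.00108683, -0.00164738,  0.00045023,
       -0.00057247, -0.00018882]), 'joint_torque': array([ 5.41681584e-03, -5.97759533e+01,  1.61412813e+00, -2.81952453e+01,
        1.27627634e-02,  5.04481955e-03,  3.58564080e-05]), 'eef_pos': array([ 0.15558735, -0.65628313,  0.23042916]), 'tool_rot': array([-8.07380628e-04,  9.93230962e-01,  1.16153245e-01, -1.64833222e-04]), 'contact_force': array([ 0.23088663, -0.60305025,  0.19909786]), 'torque': array([ 0.03781967, -0.05552428, -0.06916958]), 'grasp_force': 0.0, 'gripper_width': 0.9997650670762646} 0.0187
```

View pics/scene0.png

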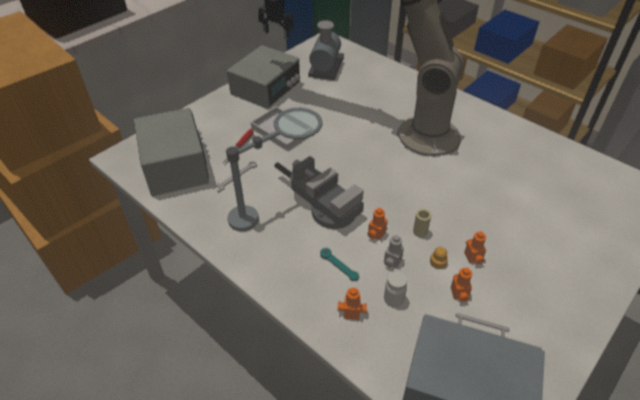

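View pics/top0.png

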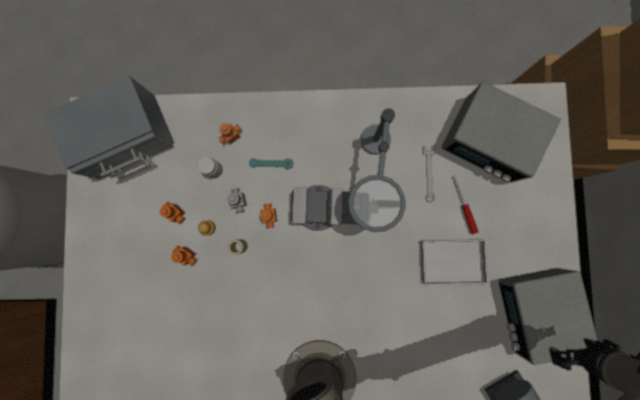

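The valve is the grey body at top (236,200) / scene (394,250). Four orange look-alikes: top (230,132), (172,212), (183,256), (268,214). Other cylinders near it: cap (206,228), tube (238,246) and jar (208,168). I'll check it in enlarged crops.

```bash
python3 - <<'E'
import cv2
t=cv2.imread("pics/top0.png")[150:250,215:415]; cv2.imwrite("pics/tc.png",cv2.convertScaleAbs(cv2.resize(t,None,fx=4,fy=4,interpolation=cv2.INTER_CUBIC),alpha=1.6))
t=cv2.imread("pics/scene0.png")[145:285,265:425]; cv2.imwrite("pics/sc.png",cv2.convertScaleAbs(cv2.resize(t,None,fx=4.25,fy=4.25,interpolation=cv2.INTER_CUBIC),alpha=1.6))
E
```

```text
(no output)
```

View pics/tc.png

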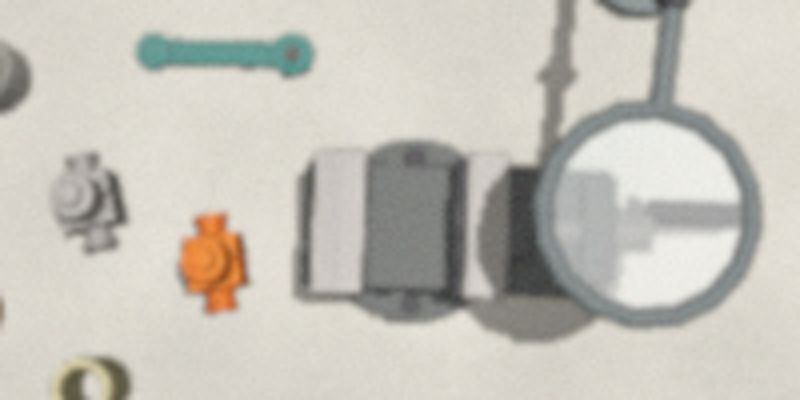

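View pics/sc.png

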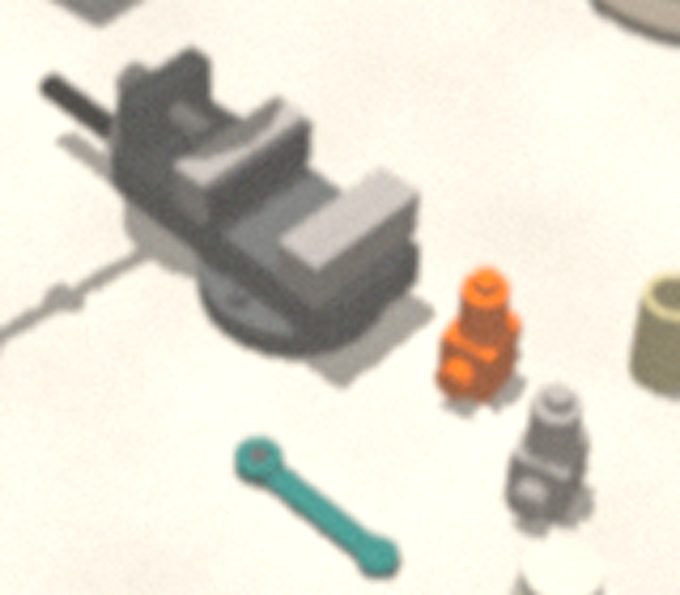

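The crops show:
- **Valve:** grey, stub top at tc (72,196) and sc (558,396).
- **Fixed jaw:** top corners are clear in both crops.
- **Handle:** black, sc (48,85) to (105,125). In the top view it is seen through the lens.

Next I'll fit the poses.

```bash
cat > h.py <<'E'
import numpy as np, cv2
from station import bot
from scipy.optimize import least_squares
from scipy.spatial.transform import Rotation as R
def proj(n,P):
    m=bot.camera_model(n); P=np.atleast_2d(P); T=m["camera_from_world"]
    c=P@T[:3,:3].T+T[:3,3]; u=c@m["camera_matrix"].T; return u[:,:2]/u[:,2:]
def tc(p): return (np.array(p,float)+.5)/4-.5+[215,150]
def sc(p): return (np.array(p,float)+.5)/4.25-.5+[265,145]
def w(v,P): # vise/obj frame mm -> world m
    c,s=np.cos(v[2]),np.sin(v[2]); P=np.atleast_2d(P)/1000.
    return np.c_[v[0]+c*P[:,0]-s*P[:,1], v[1]+s*P[:,0]+c*P[:,1], P[:,2]]
E
python3 - <<'E'
from h import *
F=[[35,-55,120],[35,55,120],[75,-55,120],[75,55,120]]
T=tc([[370,150],[362,296],[318,150],[310,294]]); S=sc([[282,238],[380,168],[318,270],[418,197]])
f=lambda v:np.r_[(proj("top",w(v,F))-T).ravel(),(proj("scene",w(v,F))-S).ravel()]
r=least_squares(f,[.6,0,1.57]); v=r.x; print("vise",v,np.degrees(v[2]),np.round(r.fun,1))
# handle end (scene, tip) : angle
for a in np.arange(0,4.6,.25):
    H=w(v,[[-265,-50*np.sin(a),100+50*np.cos(a)],[-185,-50*np.sin(a),100+50*np.cos(a)]])
    ps=(proj("scene",H)-[265,145])*4.25; pt=(proj("top",H)-[215,150])*4
    g=78-20*a/2/np.pi; J=[[35-g,-55,120],[35-g,55,120]]
    print(round(a,2),ps.round().tolist(),pt.round().tolist(),"jaw",((proj("top",w(v,J))-[215,150])*4).round().tolist())
V=[[0,0,112],[0,0,45],[0,40,28],[0,-40,28]]
def fv(q):
    e=proj("top",w(q,[[0,0,112],[0,40,40],[0,-40,40]]))-tc([[72,196],[100,242],[84,160]])
    e2=proj("scene",w(q,[[0,0,112]]))-sc([[558,396]]); return np.r_[e.ravel(),e2.ravel()]
q=least_squares(fv,[.6,.25,1.57+.2]);print("valve",q.x,np.degrees(q.x[2]),q.fun.round(1))
l=least_squares(lambda p:(proj("top",[[p[0],p[1],.292]])-tc([[650,214]])).ravel(),[.6,-.1]).x;print("lens",l)
c,s=np.cos(v[2]),np.sin(v[2]);d=l-v[:2];print("lens in vise",c*d[0]+s*d[1],-s*d[0]+c*d[1])
E
```

```text
vise [ 0.5444199  -0.00811288  1.50847249] 86.42910733845964 [-0.6 -0.3 -0.2 -0.6 -0.7 -0.8 -0.4 -0.7 -1.1 -0.3  0.5 -1.4 -0.2 -1.
  0.9 -1.8]
0.0 [[58.0, -23.0], [126.0, 25.0]] [[768.0, 233.0], [659.0, 229.0]] jaw [[468.0, 151.0], [463.0, 296.0]]
0.25 [[47.0, -14.0], [114.0, 34.0]] [[768.0, 216.0], [659.0, 212.0]] jaw [[467.0, 151.0], [462.0, 296.0]]
0.5 [[36.0, -3.0], [103.0, 45.0]] [[767.0, 201.0], [658.0, 197.0]] jaw [[466.0, 151.0], [461.0, 296.0]]
0.75 [[27.0, 10.0], [94.0, 58.0]] [[765.0, 188.0], [658.0, 184.0]] jaw [[465.0, 151.0], [460.0, 296.0]]
1.0 [[20.0, 24.0], [87.0, 73.0]] [[763.0, 179.0], [656.0, 175.0]] jaw [[464.0, 151.0], [458.0, 296.0]]
1.25 [[16.0, 38.0], [82.0, 87.0]] [[760.0, 173.0], [655.0, 169.0]] jaw [[463.0, 151.0], [457.0, 296.0]]
1.5 [[15.0, 51.0], [81.0, 100.0]] [[758.0, 171.0], [653.0, 167.0]] jaw [[462.0, 151.0], [456.0, 296.0]]
1.75 [[16.0, 62.0], [82.0, 111.0]] [[754.0, 174.0], [651.0, 170.0]] jaw [[461.0, 151.0], [455.0, 296.0]]
2.0 [[21.0, 71.0], [87.0, 120.0]] [[752.0, 180.0], [649.0, 176.0]] jaw [[460.0, 151.0], [454.0, 296.0]]
2.25 [[28.0, 77.0]
[... 522 characters left out ...]
8.0], [147.0, 106.0]] [[744.0, 262.0], [643.0, 258.0]] jaw [[454.0, 151.0], [448.0, 296.0]]
3.75 [[91.0, 47.0], [157.0, 94.0]] [[745.0, 276.0], [643.0, 272.0]] jaw [[453.0, 151.0], [447.0, 296.0]]
4.0 [[99.0, 34.0], [165.0, 81.0]] [[746.0, 287.0], [644.0, 283.0]] jaw [[452.0, 151.0], [446.0, 296.0]]
4.25 [[105.0, 21.0], [171.0, 67.0]] [[749.0, 296.0], [645.0, 292.0]] jaw [[450.0, 151.0], [445.0, 296.0]]
4.5 [[108.0, 8.0], [174.0, 54.0]] [[751.0, 301.0], [647.0, 297.0]] jaw [[449.0, 151.0], [444.0, 295.0]]
valve [0.57385667 0.25374342 1.763772  ] 101.05669162046982 [-0.6 -0.8  0.   1.5 -0.7 -1.9 -0.2 -2. ]
lens [ 0.53561586 -0.16847353]
lens in vise -0.16059764867333984 -0.0012008763816110692
```

Fit results:
- **Vise:** (0.544, -0.008), yaw 86.4°.
- **Crank:** a ≈ 2.7, so the gap is about 69 mm.
- **Valve:** (0.574, 0.254), yaw about 101°.
- **Lens:** (0.536, -0.168). This agrees with the stated x = -160 mm of the vise.

Starting the move.

>>> send_rows(slide=[[220,-182,-170],[220,-182,-170],[220,-182,-170],[220,-182,-170],[220,-182,-170],[220,-182,-170],[220,-182,-170],[220,-182,-170]], roll=[-44,-44,-44,-44,-44,-44,-44,-44], claw=[1,1,1,1,1,1,1,1])

```text
t: 0.77
eef_pos: [0.3284, -0.4271, 0.4022]
tool_rot: [-0.0, 0.877, 0.48, -0.0]
contact_force: [0.3, -0.1, 0.1]
gripper_width: 1.001
grasp_force: 0.0
```

```bash
cat >> h.py <<'E'
def plan(*wps):
    "print the slide (mm, present tool axes) to each world point (m), and tool state"
    o=bot.get_obs(); q=o["tool_rot"]; r=R.from_quat([q[1],q[2],q[3],q[0]]).as_matrix(); p=o["eef_pos"]
    print("t",round(o["t"],2),"p",p.round(4),"xang",round(np.degrees(np.arctan2(r[1,0],r[0,0])),2),"z",r[:,2].round(3),"q",o["q"].round(2),"w",round(o["gripper_width"],3),"F",o["contact_force"].round(1),"g",round(o["grasp_force"],1))
    for t in wps: print(t,((np.array(t)-p)@r*1000).round(1))
E
python3 -c "
from h import *
plan((.53,0.0,.4),(.574,.254,.3),(.574,.254,.2))"
```

```text
t 0.77 p [ 0.3284 -0.4271  0.4022] xang 57.43 z [-0.  0. -1.] q [ 1.01  0.15 -0.24  1.63  0.04  1.37  0.2 ] w 1.001 F [ 0.3 -0.1  0.1] g 0.0
(0.53, 0.0, 0.4) [468.4 -60.1   2.2]
(0.574, 0.254, 0.3) [ 706.2 -159.7  102.2]
(0.574, 0.254, 0.2) [ 706.2 -159.7  202.2]
```

>>> send_rows(slide=[[310,-70,0],[310,-70,0],[310,-70,0],[310,-70,0],[310,-70,0],[310,-70,0],[310,-70,0],[310,-70,0]], roll=[-44,-44,-44,-44,-44,-44,-44,-44], claw=[1,1,1,1,1,1,1,1])

```text
t: 1.43
eef_pos: [0.4368, -0.1256, 0.4014]
tool_rot: [-0.0, 0.632, 0.775, 0.0]
contact_force: [1.5, -0.2, 0.6]
gripper_width: 1.003
grasp_force: 0.0
```

>>> send_rows(slide=[[260,158,0],[260,158,0],[260,158,0],[260,158,0],[260,158,0],[260,158,0],[260,158,0],[260,158,0]], roll=[0,0,0,0,0,0,0,0], claw=[1,1,1,1,1,1,1,1])

```text
t: 2.1
eef_pos: [0.5397, 0.1624, 0.4007]
tool_rot: [-0.002, 0.631, 0.776, 0.001]
contact_force: [-0.6, 0.1, 0.2]
gripper_width: 0.997
grasp_force: 0.0
```

```bash
python3 -c "
from h import *
plan((.574,.254,.25),(.574,.254,.064))
cv2.imwrite('pics/w1.png',bot.read_camera('wrist')[:,:,::-1])
np.set_printoptions(suppress=True)
for P in ([.574,.254,.112],[.574,.254,0]): print(proj('wrist',[P]).round())"
```

```text
t 2.1 p [0.5397 0.1624 0.4007] xang 101.74 z [-0.001  0.004 -1.   ] q [ 0.25  0.27 -0.82  1.55  0.19  1.41 -0.37] w 0.997 F [-0.6  0.1  0.2] g 0.0
(0.574, 0.254, 0.25) [ 82.1  52.3 151. ]
(0.574, 0.254, 0.064) [ 81.4  52.3 337. ]
[[358. 115.]]
[[351. 118.]]
```

View pics/w1.png

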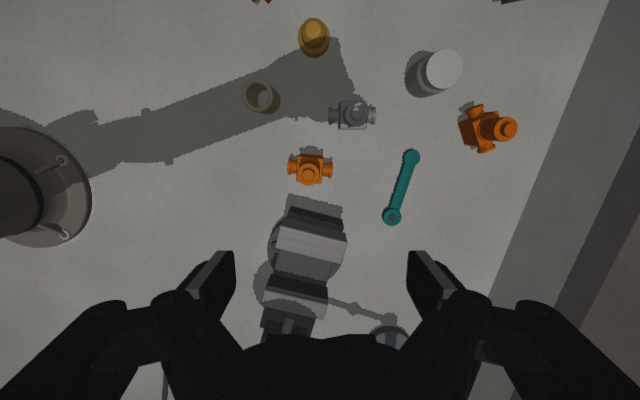

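The wrist view shows the grey valve at (352,115), with its ports along the image horizontal, which is the tool's y axis. That matches the prediction to within a few mm, so I'll descend.

>>> send_rows(slide=[[82,50,150],[82,50,150],[82,50,150],[82,50,150],[82,50,150],[82,50,150],[82,50,150],[82,50,150]], roll=[0,0,0,0,0,0,0,0], claw=[1,1,1,1,1,1,1,1])

```text
t: 2.82
eef_pos: [0.5739, 0.2451, 0.2534]
tool_rot: [0.001, 0.634, 0.773, 0.001]
contact_force: [0.2, 0.2, 0.2]
gripper_width: 1.003
grasp_force: 0.0
```

```bash
python3 -c "
from h import *
plan((.574,.254,.064))
im=bot.read_camera('wrist')
print(proj('wrist',[[.574,.254,.112],[.574,.254,.1],[.574,.254,0]]).round())
cv2.imwrite('pics/w2.png',im[:,:,::-1])"
```

```text
t 2.82 p [0.5739 0.2451 0.2534] xang 101.24 z [ 0.003  0.    -1.   ] q [ 0.06  0.48 -0.78  1.62  0.36  1.19 -0.6 ] w 1.003 F [0.2 0.2 0.2] g 0.0
(0.574, 0.254, 0.064) [  8.8   1.3 189.4]
[[323. 186.]
 [323. 183.]
 [322. 169.]]
```

View pics/w2.png

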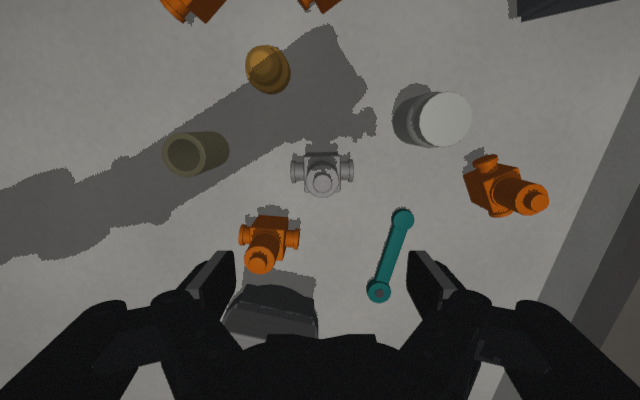

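>>> send_rows(slide=[[6,1,30],[11,1,60],[11,1,90],[11,1,110],[11,1,120],[11,1,120],[11,1,120],[11,1,120]], roll=[0,0,0,0,0,0,0,0], claw=[1,1,1,1,1,1,1,1])

```text
t: 3.53
eef_pos: [0.5731, 0.2575, 0.1337]
tool_rot: [0.001, 0.634, 0.773, 0.002]
contact_force: [-0.3, -0.3, -0.1]
gripper_width: 1.003
grasp_force: 0.0
```

```bash
python3 -c "
from h import *
plan((.574,.254,.064),(.574,.257,.064))
im=bot.read_camera('wrist')
cv2.imwrite('pics/w3.png',im[:,:,::-1])
print(proj('wrist',[[.574,.254,.112],[.574,.257,.112],[.574,.254,.1]]).round())"
```

```text
t 3.53 p [0.5731 0.2575 0.1337] xang 101.3 z [ 0.003  0.002 -1.   ] q [-0.01  0.61 -0.72  1.72  0.47  0.99 -0.7 ] w 1.003 F [-0.3 -0.3 -0.1] g 0.0
(0.574, 0.254, 0.064) [-3.7 -0.1 69.7]
(0.574, 0.257, 0.064) [-0.7  0.5 69.7]
[[323. 245.]
 [324. 240.]
 [323. 237.]]
```

View pics/w3.png

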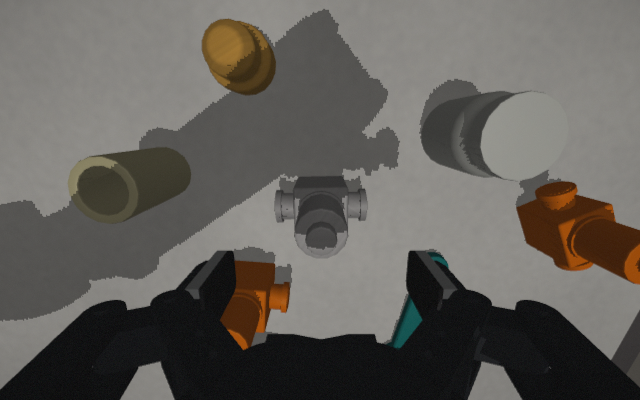

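>>> send_rows(slide=[[1,0,25],[1,0,50],[1,0,65],[1,0,69],[1,0,69],[1,0,69],[1,0,69],[1,0,69]], roll=[0,0,0,0,0,0,0,0], claw=[1,1,1,1,1,0.3,0.2,0], force=60)

```text
t: 4.25
eef_pos: [0.5723, 0.2585, 0.0637]
tool_rot: [0.0, 0.634, 0.773, 0.001]
contact_force: [-0.7, -0.0, -0.1]
gripper_width: 0.605
grasp_force: 0.0
```

>>> send_rows(slide=[[0,0,0],[0,0,0],[0,0,0],[0,0,0],[0,0,0],[0,0,0],[0,0,0],[0,0,0]], roll=[0,0,0,0,0,0,0,0], claw=[0,0,0,0,0,0,0,0])

```text
t: 4.92
eef_pos: [0.5724, 0.2584, 0.0635]
tool_rot: [0.001, 0.634, 0.773, 0.001]
contact_force: [-0.3, -0.6, 6.0]
gripper_width: 0.406
grasp_force: 59.5
```

```bash
python3 -c "
from h import *
v=[.5444,-.0081,1.50847]
plan((.574,.257,.23),tuple(w(v,[[7,0,230]])[0]))"
```

```text
t 4.92 p [0.5724 0.2584 0.0635] xang 101.32 z [ 0.002  0.001 -1.   ] q [-0.05  0.69 -0.67  1.76  0.54  0.88 -0.76] w 0.406 F [-0.3 -0.6  6. ] g 59.5
(0.574, 0.257, 0.23) [  -1.6    1.6 -166.5]
(np.float64(0.5448360018795388), np.float64(-0.0011135915978924757), np.float64(0.23)) [-249.   -77.7 -166.8]
```

>>> send_rows(slide=[[0,0,-20],[0,0,-50],[0,0,-85],[0,0,-120],[0,0,-150],[-20,-6,-167],[-45,-14,-167],[-75,-23,-167]], roll=[0,0,0,0,0,2,4,6], claw=[0,0,0,0,0,0,0,0])

```text
t: 5.58
eef_pos: [0.5627, 0.1809, 0.2297]
tool_rot: [-0.0, 0.673, 0.74, 0.001]
contact_force: [0.1, -0.5, -7.3]
gripper_width: 0.407
grasp_force: 62.5
```

```bash
python3 -c "
from h import *
v=[.5444,-.0081,1.50847]
plan(tuple(w(v,[[7,0,230]])[0]))"
```

```text
t 5.58 p [0.5627 0.1809 0.2297] xang 95.43 z [ 0.     0.001 -1.   ] q [ 0.16  0.44 -0.76  1.73  0.33  1.11 -0.61] w 0.407 F [ 0.1 -0.5 -7.3] g 62.5
(np.float64(0.5448360018795388), np.float64(-0.0011135915978924757), np.float64(0.23)) [-179.5  -35.    -0.5]
```

>>> send_rows(slide=[[-25,-5,0],[-55,-11,0],[-85,-17,0],[-115,-23,0],[-145,-29,0],[-168,-33,0],[-179,-35,0],[-179,-35,0]], roll=[1,2,4,6,8,9,9,9], claw=[0,0,0,0,0,0,0,0])

```text
t: 6.25
eef_pos: [0.544, -0.006, 0.2277]
tool_rot: [-0.0, 0.731, 0.682, -0.002]
contact_force: [-0.1, 0.6, -7.1]
gripper_width: 0.402
grasp_force: 62.3
```

```bash
python3 -c "
from h import *
v=[.5444,-.0081,1.50847]
plan(tuple(w(v,[[7,0,139.5]])[0]))
im=bot.read_camera('wrist'); cv2.imwrite('pics/w4.png',im[:,:,::-1])
print(proj('wrist',w(v,[[35,-55,120],[35,55,120],[75,-55,120],[75,55,120],[-34,-55,120],[-34,55,120]])).round().tolist())"
```

```text
t 6.25 p [ 0.544  -0.006   0.2277] xang 86.04 z [-0.004 -0.002 -1.   ] q [ 0.46  0.35 -0.7   1.83  0.26  1.05 -0.4 ] w 0.402 F [-0.1  0.6 -7.1] g 62.3
(np.float64(0.5448360018795388), np.float64(-0.0011135915978924757), np.float64(0.1395)) [ 5.2  0.8 88.2]
[[386.0, 169.0], [260.0, 169.0], [388.0, 121.0], [257.0, 122.0], [382.0, 242.0], [265.0, 242.0]]
```

View pics/w4.png

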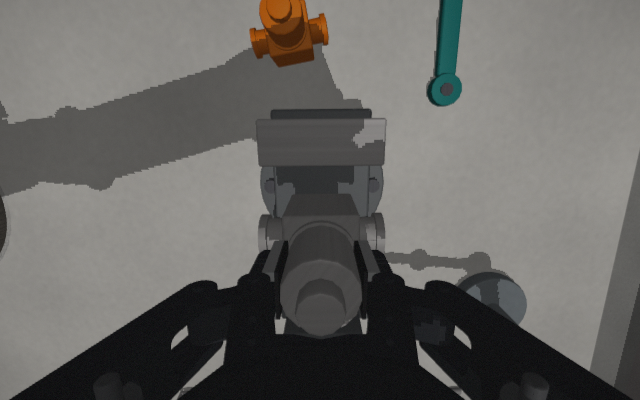

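>>> send_rows(slide=[[6,1,15],[6,1,35],[6,1,55],[6,1,72],[6,1,80],[6,1,84],[6,1,86],[6,1,87]], roll=[0,0,0,0,0,0,0,0], claw=[0,0,0,0,0,0,0,0])

```text
t: 6.97
eef_pos: [0.5465, 0.0025, 0.1418]
tool_rot: [0.001, 0.729, 0.684, -0.002]
contact_force: [-0.4, -8.6, -2.5]
gripper_width: 0.401
grasp_force: 72.4
```

```bash
python3 -c "
from h import *
plan((.5448,-.0011,.1385))"
```

```text
t 6.97 p [0.5465 0.0025 0.1418] xang 86.33 z [-0.002 -0.004 -1.   ] q [ 0.4   0.45 -0.66  1.91  0.35  0.89 -0.5 ] w 0.401 F [-0.4 -8.6 -2.5] g 72.4
(0.5448, -0.0011, 0.1385) [-3.7 -1.5  3.3]
```

>>> send_rows(slide=[[-2,0,0],[-4,0,0],[-6,0,0],[-6,0,1],[-6,0,2],[-6,0,3],[-6,0,3],[-6,0,3]], roll=[0,0,0,0,0,0,0,0], claw=[0,0,0,0,0,0,0,0])

```text
t: 7.63
eef_pos: [0.5464, -0.0013, 0.1392]
tool_rot: [-0.0, 0.729, 0.684, 0.0]
contact_force: [-0.1, -0.3, -6.1]
gripper_width: 0.407
grasp_force: 73.3
```

```bash
python3 -c "
from h import *
plan((.5448,-.0011,.1385))"
```

```text
t 7.63 p [ 0.5464 -0.0013  0.1392] xang 86.36 z [-0.  0. -1.] q [ 0.41  0.46 -0.66  1.92  0.35  0.89 -0.49] w 0.407 F [-0.1 -0.3 -6.1] g 73.3
(0.5448, -0.0011, 0.1385) [ 0.1 -1.6  0.7]
```

>>> send_rows(slide=[[0,0,1],[0,0,2],[0,0,2],[0,0,2],[0,0,2],[0,0,2],[0,0,2],[0,0,2]], roll=[0,0,0,0,0,0,0,0], claw=[0,0,0,0,0.5,0.6,0.8,1])

```text
t: 8.3
eef_pos: [0.5472, -0.0015, 0.138]
tool_rot: [0.001, 0.729, 0.684, 0.001]
contact_force: [-0.9, 0.2, -0.4]
gripper_width: 0.86
grasp_force: 0.0
```

>>> send_rows(slide=[[0,0,0],[0,0,0],[0,0,-20],[0,0,-50],[0,0,-80],[0,0,-110],[0,0,-110],[0,0,-110]], roll=[0,0,0,0,0,0,0,0], claw=[1,1,1,1,1,1,1,1])

```text
t: 8.97
eef_pos: [0.5476, -0.0015, 0.2491]
tool_rot: [0.002, 0.729, 0.684, 0.001]
contact_force: [-1.1, 0.2, -0.6]
gripper_width: 1.003
grasp_force: 0.0
```

```bash
python3 -c "
from h import *
plan()
im=bot.read_camera('wrist')[60:,120:520]; s=bot.read_camera('scene')[140:260,265:425]
a=cv2.resize(im,(480,408)); b=cv2.resize(s,(320,240),interpolation=cv2.INTER_CUBIC)
c=np.zeros((408,800,3),np.uint8); c[:,:480]=a; c[:240,480:]=b
cv2.imwrite('pics/c5.png',cv2.convertScaleAbs(c[:,:,::-1],alpha=1.5))"
```

```text
t 8.97 p [ 0.5476 -0.0015  0.2491] xang 86.32 z [ 0.004 -0.    -1.   ] q [ 0.47  0.33 -0.71  1.81  0.24  1.09 -0.39] w 1.003 F [-1.1  0.2 -0.6] g 0.0
```

View pics/c5.png

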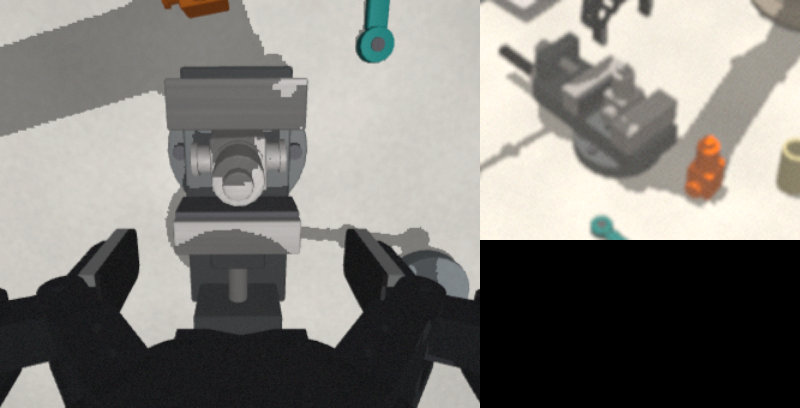

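The composite shows the valve upright in the gap, with its ports along the gap and the fingers clear. The interface only rolls about the tool's z, so a tilt has to come from the arm's joint limits. I'll drive to azimuth ~86° and push upward, where wrist joint 6 runs into its range and should tip the tool outward along vise +x.

>>> send_rows(slide=[[30,-8,-60],[60,-20,-100],[220,-62,-251],[220,-62,-251],[220,-62,-251],[220,-62,-251],[220,-62,-251],[220,-62,-251]], roll=[0,0,0,0,0,0,0,0], claw=[1,1,1,1,1,1,1,1])

```text
t: 9.73
eef_pos: [0.4992, 0.2167, 0.4923]
tool_rot: [-0.0, 0.73, 0.684, -0.001]
contact_force: [1.1, 0.8, -0.5]
gripper_width: 1.001
grasp_force: 0.0
```

>>> send_rows(slide=[[194,-80,0],[194,-80,0],[194,-80,0],[194,-80,0],[194,-80,0],[194,-80,0],[194,-80,0],[194,-80,0]], roll=[0,0,0,0,0,0,0,0], claw=[1,1,1,1,1,1,1,1])

```text
t: 10.4
eef_pos: [0.4328, 0.4143, 0.4908]
tool_rot: [0.0, 0.729, 0.684, -0.001]
contact_force: [0.2, -0.9, -0.6]
gripper_width: 0.999
grasp_force: 0.0
```

```bash
python3 -c "
from h import *
plan((.035,.55,.5),(.035,.55,.9))"
```

```text
t 10.4 p [0.4328 0.4143 0.4908] xang 86.36 z [-0.002 -0.002 -1.   ] q [-0.22  0.35 -0.92  1.29  0.28  1.64 -1.15] w 0.999 F [ 0.2 -0.9 -0.6] g 0.0
(0.035, 0.55, 0.5) [ 110.2 -405.6   -8.8]
(0.035, 0.55, 0.9) [ 109.3 -406.2 -408.8]
```

>>> send_rows(slide=[[110,-300,0],[110,-300,0],[110,-300,0],[110,-300,0],[110,-300,0],[110,-300,0],[110,-300,0],[110,-300,0]], roll=[0,0,0,0,0,0,0,0], claw=[1,1,1,1,1,1,1,1])

```text
t: 11.07
eef_pos: [0.1381, 0.5434, 0.4923]
tool_rot: [0.0, 0.729, 0.684, 0.0]
contact_force: [0.6, -0.7, 0.4]
gripper_width: 0.997
grasp_force: 0.0
```

>>> send_rows(slide=[[0,-105,-80],[0,-105,-80],[0,-105,-80],[0,-105,-80],[0,-105,-200],[0,-105,-200],[0,-105,-200],[0,-105,-200]], roll=[0,0,0,0,0,0,0,0], claw=[1,1,1,1,1,1,1,1])

```text
t: 11.73
eef_pos: [0.0356, 0.5582, 0.6177]
tool_rot: [0.018, 0.73, 0.683, -0.007]
contact_force: [-0.3, 1.9, -0.6]
gripper_width: 1.0
grasp_force: 0.0
```

```bash
python3 -c "
from h import *
plan((.035,.55,.9))"
```

```text
t 11.73 p [0.0356 0.5582 0.6177] xang 86.12 z [ 0.014 -0.036 -0.999] q [-1.27  0.25 -0.5   1.06  0.13  1.9  -1.79] w 1.0 F [-0.3  1.9 -0.6] g 0.0
(0.035, 0.55, 0.9) [ -18.2    4.4 -281.8]
```

>>> send_rows(slide=[[0,0,-200],[0,0,-200],[0,0,-200],[0,0,-200],[0,0,-200],[0,0,-200],[0,0,-200],[0,0,-200]], roll=[0,0,0,0,0,0,0,0], claw=[1,1,1,1,1,1,1,1])

```text
t: 12.4
eef_pos: [0.0348, 0.5505, 0.6632]
tool_rot: [-0.001, 0.731, 0.683, 0.013]
contact_force: [-0.5, -0.6, 0.6]
gripper_width: 0.999
grasp_force: 0.0
```

```bash
python3 -c "
from h import *
plan((.035,.55,.9))"
```

```text
t 12.4 p [0.0348 0.5505 0.6632] xang 86.11 z [ 0.018  0.018 -1.   ] q [-2.1   0.2   0.64  1.05 -0.11  1.92 -1.58] w 0.999 F [-0.5 -0.6  0.6] g 0.0
(0.035, 0.55, 0.9) [   4.     4.1 -236.8]
```

>>> send_rows(slide=[[0,0,-200],[0,0,-200],[0,0,-200],[0,0,-200],[0,0,-200],[0,0,-200],[0,0,-200],[0,0,-200]], roll=[0,0,0,0,0,0,0,0], claw=[1,1,1,1,1,1,1,1])

```text
t: 13.07
eef_pos: [0.0306, 0.5317, 0.6902]
tool_rot: [-0.018, 0.729, 0.684, 0.031]
contact_force: [0.1, 0.2, 0.2]
gripper_width: 0.998
grasp_force: 0.0
```

```bash
python3 -c "
from h import *
plan((.035,.55,.9))"
```

```text
t 13.07 p [0.0306 0.5317 0.6902] xang 86.4 z [ 0.02   0.068 -0.997] q [-2.27  0.15  0.8   1.05 -0.1   1.92 -1.58] w 0.998 F [0.1 0.2 0.2] g 0.0
(0.035, 0.55, 0.9) [  33.1    6.5 -207.9]
```

>>> send_rows(slide=[[0,0,-200],[0,0,-200],[0,0,-200],[0,0,-200],[0,0,-200],[0,0,-200],[0,0,-200],[0,0,-200]], roll=[0,0,0,0,0,0,0,0], claw=[1,1,1,1,1,1,1,1])

```text
t: 13.73
eef_pos: [0.0286, 0.512, 0.7179]
tool_rot: [-0.037, 0.727, 0.683, 0.05]
contact_force: [-0.1, 0.3, -0.3]
gripper_width: 0.999
grasp_force: 0.0
```

```bash
python3 -c "
from h import *
plan((.035,.55,.9))"
```

```text
t 13.73 p [0.0286 0.512  0.7179] xang 86.47 z [ 0.023  0.123 -0.992] q [-2.59  0.1   1.11  1.06 -0.08  1.92 -1.58] w 0.999 F [-0.1  0.3 -0.3] g 0.0
(0.035, 0.55, 0.9) [  60.6    6.7 -175.9]
```

Tilt is building at about 3° per call in the direction I want. Continuing.

>>> send_rows(slide=[[0,0,-300],[0,0,-300],[0,0,-300],[0,0,-300],[0,0,-300],[0,0,-300],[0,0,-300],[0,0,-300]], roll=[0,0,0,0,0,0,0,0], claw=[1,1,1,1,1,1,1,1])

```text
t: 14.4
eef_pos: [0.028, 0.5049, 0.7401]
tool_rot: [-0.053, 0.726, 0.682, 0.068]
contact_force: [-1.6, 0.3, -0.1]
gripper_width: 1.002
grasp_force: 0.0
```

>>> send_rows(slide=[[0,0,-300],[0,0,-300],[0,0,-300],[0,0,-300],[0,0,-300],[0,0,-300],[0,0,-300],[0,0,-300]], roll=[0,0,0,0,0,0,0,0], claw=[1,1,1,1,1,1,1,1])

```text
t: 15.07
eef_pos: [0.0297, 0.5038, 0.7647]
tool_rot: [-0.071, 0.725, 0.68, 0.086]
contact_force: [0.5, -0.4, 0.1]
gripper_width: 1.001
grasp_force: 0.0
```

```bash
python3 -c "
from h import *
plan((.035,.55,.9))"
```

```text
t 15.07 p [0.0297 0.5038 0.7647] xang 86.47 z [ 0.028  0.22  -0.975] q [-2.95  0.06  1.45  1.   -0.05  1.92 -1.59] w 1.001 F [ 0.5 -0.4  0.1] g 0.0
(0.035, 0.55, 0.9) [  75.3    4.1 -121.6]
```

>>> send_rows(slide=[[0,0,-300],[0,0,-300],[0,0,-300],[0,0,-300],[0,0,-300],[0,0,-300],[0,0,-300],[0,0,-300]], roll=[0,0,0,0,0,0,0,0], claw=[1,1,1,1,1,1,1,1])

```text
t: 15.73
eef_pos: [0.0302, 0.5063, 0.7894]
tool_rot: [-0.089, 0.721, 0.679, 0.104]
contact_force: [1.0, 0.8, -1.1]
gripper_width: 0.998
grasp_force: 0.0
```

>>> send_rows(slide=[[0,0,-300],[0,0,-300],[0,0,-300],[0,0,-300],[0,0,-300],[0,0,-300],[0,0,-300],[0,0,-300]], roll=[0,0,0,0,0,0,0,0], claw=[1,1,1,1,1,1,1,1])

```text
t: 16.4
eef_pos: [0.0319, 0.5073, 0.8141]
tool_rot: [-0.107, 0.718, 0.676, 0.123]
contact_force: [0.6, 0.6, -0.8]
gripper_width: 1.001
grasp_force: 0.0
```

```bash
python3 -c "
from h import *
plan((.035,.55,.9))"
```

```text
t 16.4 p [0.0319 0.5073 0.8141] xang 86.64 z [ 0.031  0.32  -0.947] q [-2.95  0.05  1.45  0.89 -0.04  1.92 -1.59] w 1.001 F [ 0.6  0.6 -0.8] g 0.0
(0.035, 0.55, 0.9) [ 68.1   1.4 -67.5]
```

>>> send_rows(slide=[[0,0,-300],[0,0,-300],[0,0,-300],[0,0,-300],[0,0,-300],[0,0,-300],[0,0,-300],[0,0,-300]], roll=[0,0,0,0,0,0,0,0], claw=[1,1,1,1,1,1,1,1])

```text
t: 17.07
eef_pos: [0.0341, 0.5071, 0.839]
tool_rot: [-0.126, 0.715, 0.673, 0.141]
contact_force: [-0.1, -0.1, -0.1]
gripper_width: 0.999
grasp_force: 0.0
```

>>> send_rows(slide=[[0,0,-300],[0,0,-300],[0,0,-300],[0,0,-300],[0,0,-300],[0,0,-300],[0,0,-300],[0,0,-300]], roll=[0,0,0,0,0,0,0,0], claw=[1,1,1,1,1,1,1,1])

```text
t: 17.73
eef_pos: [0.0365, 0.5055, 0.8637]
tool_rot: [-0.144, 0.711, 0.67, 0.159]
contact_force: [-0.6, 0.5, 0.6]
gripper_width: 1.005
grasp_force: 0.0
```

>>> send_rows(slide=[[0,0,-300],[0,0,-300],[0,0,-300],[0,0,-300],[0,0,-300],[0,0,-300],[0,0,-300],[0,0,-300]], roll=[0,0,0,0,0,0,0,0], claw=[1,1,1,1,1,1,1,1])

```text
t: 18.4
eef_pos: [0.0392, 0.5026, 0.8884]
tool_rot: [-0.162, 0.706, 0.666, 0.177]
contact_force: [-0.1, -0.7, 0.1]
gripper_width: 1.0
grasp_force: 0.0
```

```bash
python3 -c "
from h import *
plan((.035,.55,.9))"
```

```text
t 18.4 p [0.0392 0.5026 0.8884] xang 86.75 z [ 0.035  0.464 -0.885] q [-2.95  0.04  1.45  0.74 -0.03  1.92 -1.59] w 1.0 F [-0.1 -0.7  0.1] g 0.0
(0.035, 0.55, 0.9) [47.1 -7.  11.6]
```

>>> send_rows(slide=[[0,0,-300],[0,0,-300],[0,0,-300],[0,0,-300],[0,0,-300],[0,0,-300],[0,0,-300],[0,0,-300]], roll=[0,0,0,0,0,0,0,0], claw=[1,1,1,1,1,1,1,1])

```text
t: 19.07
eef_pos: [0.0423, 0.4983, 0.9129]
tool_rot: [-0.179, 0.701, 0.662, 0.195]
contact_force: [-0.5, 0.1, 0.8]
gripper_width: 1.004
grasp_force: 0.0
```

>>> send_rows(slide=[[0,0,-300],[0,0,-300],[0,0,-300],[0,0,-300],[0,0,-300],[0,0,-300],[0,0,-300],[0,0,-300]], roll=[0,0,0,0,0,0,0,0], claw=[1,1,1,1,1,1,1,1])

```text
t: 19.73
eef_pos: [0.0456, 0.4928, 0.9372]
tool_rot: [-0.197, 0.696, 0.657, 0.213]
contact_force: [-0.2, -1.2, 0.3]
gripper_width: 1.003
grasp_force: 0.0
```

```bash
python3 -c "
from h import *
plan((.2,.6,.6),(.48,.42,.5),(.5,-.42,.45))"
```

```text
t 19.73 p [0.0456 0.4928 0.9372] xang 86.8 z [ 0.038  0.554 -0.832] q [-2.95  0.03  1.45  0.63 -0.02  1.92 -1.58] w 1.003 F [-0.2 -1.2  0.3] g 0.0
(0.2, 0.6, 0.6) [-91.  145.8 345.6]
(0.48, 0.42, 0.5) [-283.   435.5  339.6]
(0.5, -0.42, 0.45) [-1007.4   505.2   -83.4]
```

Tilt is now 33.7° along vise +x, with the closing axis horizontal. Travelling back over the vise at height to the crank side.

>>> send_rows(slide=[[-91,146,346],[-91,146,346],[-91,146,346],[-91,146,346],[-91,146,346],[-91,146,346],[-91,146,346],[-91,146,346]], roll=[0,0,0,0,0,0,0,0], claw=[1,1,1,1,1,1,1,1])

```text
t: 20.4
eef_pos: [0.167, 0.5793, 0.6795]
tool_rot: [-0.198, 0.696, 0.657, 0.213]
contact_force: [0.3, 0.6, 0.8]
gripper_width: 0.998
grasp_force: 0.0
```

```bash
python3 -c "
from h import *
plan((.42,.42,.52),(.53,.15,.5),(.53,-.42,.42))"
```

```text
t 20.4 p [0.167  0.5793 0.6795] xang 86.78 z [ 0.036  0.555 -0.831] q [-2.64 -0.31  0.93  1.41  0.34  1.32 -1.7 ] w 0.998 F [0.3 0.6 0.8] g 0.0
(0.42, 0.42, 0.52) [-209.1  261.3   53.4]
(0.53, 0.15, 0.5) [-439.1  386.9  -75.8]
(0.53, -0.42, 0.42) [-956.7  420.2 -325.5]
```

>>> send_rows(slide=[[-209,261,53],[-209,261,53],[-209,261,53],[-209,261,53],[-209,261,53],[-209,261,53],[-209,261,53],[-209,261,53]], roll=[0,0,0,0,0,0,0,0], claw=[1,1,1,1,1,1,1,1])

```text
t: 21.07
eef_pos: [0.4167, 0.4205, 0.524]
tool_rot: [-0.197, 0.696, 0.656, 0.213]
contact_force: [0.4, 1.1, 0.9]
gripper_width: 0.998
grasp_force: 0.0
```

```bash
python3 -c "
from h import *
plan((.53,.15,.5),(.53,-.15,.5),(.53,-.42,.42))"
```

```text
t 21.07 p [0.4167 0.4205 0.524 ] xang 86.7 z [ 0.038  0.554 -0.831] q [-2.09 -0.32  1.14  1.7  -0.04  1.08 -0.95] w 0.998 F [0.4 1.1 0.9] g 0.0
(0.53, 0.15, 0.5) [-232.4  129.5 -125.6]
(0.53, -0.15, 0.5) [-481.5  147.8 -291.8]
(0.53, -0.42, 0.42) [-750.1  163.9 -374.9]
```

>>> send_rows(slide=[[-232,130,-126],[-232,130,-126],[-232,130,-126],[-232,130,-126],[-232,130,-126],[-232,130,-126],[-232,130,-126],[-232,130,-126]], roll=[0,0,0,0,0,0,0,0], claw=[1,1,1,1,1,1,1,1])

```text
t: 21.73
eef_pos: [0.5338, 0.1415, 0.5004]
tool_rot: [-0.196, 0.701, 0.651, 0.214]
contact_force: [0.5, -1.8, -0.9]
gripper_width: 0.999
grasp_force: 0.0
```

>>> send_rows(slide=[[-249,18,-166],[-249,18,-166],[-249,18,-166],[-249,18,-166],[-249,18,-166],[-249,18,-166],[-249,18,-166],[-249,18,-166]], roll=[0,0,0,0,0,0,0,0], claw=[1,1,1,1,1,1,1,1])

```text
t: 22.4
eef_pos: [0.4692, -0.0991, 0.5116]
tool_rot: [-0.182, 0.701, 0.654, 0.218]
contact_force: [0.5, -0.1, 0.1]
gripper_width: 0.999
grasp_force: 0.0
```

```bash
python3 -c "
from h import *
plan((.53,-.36,.45),(.53,-.42,.42))"
```

```text
t 22.4 p [ 0.4692 -0.0991  0.5116] xang 86.6 z [ 0.068  0.539 -0.839] q [-1.31 -0.34  1.45  1.62 -0.24  1.57  0.07] w 0.999 F [ 0.5 -0.1  0.1] g 0.0
(0.53, -0.36, 0.45) [-249.1   79.2  -84.9]
(0.53, -0.42, 0.42) [-315.7   83.1  -92.1]
```

```bash
python3 -c "
from h import *
plan((.62,-.1,.45),(.62,-.3,.42),(.65,0,.45))"
```

```text
t 22.4 p [ 0.4692 -0.0991  0.5116] xang 86.6 z [ 0.068  0.539 -0.839] q [-1.31 -0.34  1.45  1.62 -0.24  1.57  0.07] w 0.999 F [ 0.5 -0.1  0.1] g 0.0
(0.62, -0.1, 0.45) [-26.7 148.5  61.4]
(0.62, -0.3, 0.42) [-210.6  163.3  -21.2]
(0.65, 0, 0.45) [ 58.7 170.5 117.4]
```

>>> send_rows(slide=[[-27,148,61],[-27,148,61],[-27,148,61],[-27,148,61],[-27,148,61],[-27,148,61],[-27,148,61],[-27,148,61]], roll=[0,0,0,0,0,0,0,0], claw=[1,1,1,1,1,1,1,1])

```text
t: 23.07
eef_pos: [0.5037, -0.0466, 0.4779]
tool_rot: [-0.165, 0.705, 0.653, 0.223]
contact_force: [-0.7, 0.3, -0.4]
gripper_width: 1.003
grasp_force: 0.0
```

```bash
python3 -c "
from h import *
plan((.62,-.3,.42),(.62,-.35,.35))"
```

```text
t 23.07 p [ 0.5037 -0.0466  0.4779] xang 86.71 z [ 0.098  0.524 -0.846] q [-1.41 -0.34  1.45  1.69 -0.23  1.42  0.  ] w 1.003 F [-0.7  0.3 -0.4] g 0.0
(0.62, -0.3, 0.42) [-239.6  135.9  -72.4]
(0.62, -0.35, 0.35) [-319.   136.6  -39.4]
```

The IK is pinned at the q2 and q3 limits on this elbow branch. I'll fit a simple kinematic model to the recorded pose/joint pairs to see which branch reaches the crank.

```bash
cat > kin.py <<'E'
import numpy as np
from scipy.optimize import least_squares
from scipy.spatial.transform import Rotation as R
D=[([1.23,.477,.022,1.555,-.011,1.109,-.083],[.156,-.657,.231],[0,.9932,.1162,0]),
([1.01,.15,-.24,1.63,.04,1.37,.2],[.3284,-.4271,.4022],[0,.877,.48,0]),
([.25,.27,-.82,1.55,.19,1.41,-.37],[.5397,.1624,.4007],[-.002,.631,.776,.001]),
([.06,.48,-.78,1.62,.36,1.19,-.6],[.5739,.2451,.2534],[.001,.634,.773,.001]),
([.46,.35,-.7,1.83,.26,1.05,-.4],[.544,-.006,.2277],[0,.731,.682,-.002]),
([-.22,.35,-.92,1.29,.28,1.64,-1.15],[.4328,.4143,.4908],[0,.729,.684,-.001]),
([-2.1,.2,.64,1.05,-.11,1.92,-1.58],[.0348,.5505,.6632],[-.001,.731,.683,.013]),
([-2.95,.03,1.45,.63,-.02,1.92,-1.58],[.0456,.4928,.9372],[-.197,.696,.657,.213]),
([-2.64,-.31,.93,1.41,.34,1.32,-1.7],[.167,.5793,.6795],[-.198,.696,.657,.213]),
([-2.09,-.32,1.14,1.7,-.04,1.08,-.95],[.4167,.4205,.524],[-.197,.696,.656,.213]),
([-1.41,-.34,1.45,1.69,-.23,1.42,0],[.5037,-.0466,.4779],[-.165,.705,.653,.223])]
lo=np.array([-2.96,-.34,-1.41,.24,-1.37,.17,-2.96]);hi=np.array([2.96,2.1,1.46,2.44,4.51,1.92,2.96])
def fk(q,p,s):
    d1,d3,d5,d7=p[:4]; o=p[4:]
    A=R.identity(); x=np.array([0,0,d1])
    for i,(ax,l) in enumerate(zip("zyzyzyz",[0,0,d3,0,d5,0,d7])):
        A=A*R.from_euler(ax,s[i]*q[i]+o[i]); x=x+A.apply([0,0,l])
    return x,A
def load():
    z=np.load("kin.npz"); return z["p"],z["s"]
E
python3 - <<'E'
from kin import *
import itertools
best=None
for s in itertools.product([-1],[1],[1,-1],[1,-1],[1,-1],[1,-1],[1,-1]):
    def f(p):
        e=[]
        for q,x,r in D:
            X,A=fk(q,p,s); e+=[(X-x)*5,(A.inv()*R.from_quat([r[1],r[2],r[3],r[0]])).as_rotvec()]
        return np.concatenate(e)
    for o7 in (0,1.57,3.14,-1.57):
        r=least_squares(f,[.36,.5,.5,.25,0,0,0,0,0,0,o7],max_nfev=40)
        if best is None or r.cost<best[0]: best=(r.cost,r.x,s,np.abs(r.fun).max())
print(best[0],best[1].round(3),best[2],best[3]); np.savez("kin.npz",p=best[1],s=best[2])
E
```

```text
0.029953471501834333 [ 3.450e-01  5.210e-01  4.770e-01  3.580e-01 -2.900e-02  1.000e-03
 -9.100e-02  1.600e-02  2.500e-02 -2.700e-02  1.458e+00] (-1, 1, -1, 1, -1, 1, -1) 0.07418527666561259
```

```bash
cat > ik.py <<'E'
from kin import *
P,S=load()
v=[.5444,-.0081,1.50847]
def vw(x,y,z):
    c,s=np.cos(v[2]),np.sin(v[2]); return np.array([v[0]+(c*x-s*y)/1e3,v[1]+(s*x+c*y)/1e3,z/1e3])
def Rt(th,az=v[2]):
    zt=np.array([np.cos(az)*np.sin(th),np.sin(az)*np.sin(th),-np.cos(th)]); yt=np.array([np.sin(az),-np.cos(az),0]); return R.from_matrix(np.c_[np.cross(yt,zt),yt,zt])
def grip(a,gx=-232): return vw(gx,-50*np.sin(a),100+50*np.cos(a))
def ik(x,A,q0,wt=.003):
    def f(q):
        X,B=fk(q,P,S); return np.r_[(X-x)*5,(A.inv()*B).as_rotvec(),(q-q0)*wt]
    r=least_squares(f,np.clip(q0,lo+.02,hi-.02),bounds=(lo+.01,hi-.01)); return r.x,np.abs(r.fun[:6]).max()
E
python3 - <<'E'
from ik import *
rng=np.random.default_rng(0)
for th in (28,33):
    A=Rt(np.radians(th))
    for nm,x in [("a2.7",grip(2.7)),("top",grip(0)),("y+",grip(4.7)),("y-",grip(1.57)),("pre",grip(2.7)-.15*A.as_matrix()[:,2]),("high",np.array([.53,-.36,.42]))]:
        x=x+.0187*A.as_matrix()[:,2] if nm not in("pre","high") else x
        so=[ik(x,A,rng.uniform(lo,hi)) for _ in range(12)]; ok=[q for q,e in so if e<.02]
        q3=[round(q[2],2) for q in ok]; print(th,nm,x.round(3),len(ok),"q3",sorted(q3)); 
        if ok: print("   ",min(ok,key=lambda q:abs(q[2])).round(2))
E
```

```text
28 a2.7 [ 0.552 -0.232  0.038] 7 q3 [np.float64(-1.4), np.float64(-1.4), np.float64(-1.14), np.float64(-1.13), np.float64(-1.09), np.float64(-0.01), np.float64(0.26)]
    [ 0.55  0.77 -0.01  1.65 -0.51  1.09  0.82]
28 top [ 0.53  -0.231  0.133] 8 q3 [np.float64(-1.4), np.float64(-1.4), np.float64(-1.18), np.float64(-0.94), np.float64(-0.37), np.float64(-0.23), np.float64(0.81), np.float64(1.12)]
    [ 0.73  0.62 -0.23  1.67 -0.34  1.16  0.66]
28 y+ [ 0.481 -0.228  0.083] 5 q3 [np.float64(-1.27), np.float64(-0.61), np.float64(0.17), np.float64(0.81), np.float64(0.95)]
    [ 0.48  0.65  0.17  1.8  -0.57  1.14  0.95]
28 y- [ 0.58  -0.234  0.084] 6 q3 [np.float64(-1.4), np.float64(-1.4), np.float64(-1.05), np.float64(-0.87), np.float64(0.56), np.float64(0.69)]
    [ 0.16  0.85  0.56  1.57 -0.85  1.37  1.  ]
28 pre [ 0.547 -0.311  0.187] 7 q3 [np.float64(-1.4), np.float64(-1.4), np.float64(-1.19), np.float64(-0.83), np.float64(-0.38), np.float64(-0.32), np.float64(1.09)]
    [ 0.85  0.66 -0.32  1.47 -0.24  1.34  0.61]
28 high [ 0.53 -0.36  0.42] 7 q3 [np.float64(-1.11), np.float64(-0.81),
[... 624 characters left out ...]
[np.float64(-1.4), np.float64(-1.4), np.float64(-1.4), np.float64(-0.34), np.float64(-0.09)]
    [ 0.7   0.67 -0.09  1.76 -0.47  1.15  0.87]
33 y- [ 0.58  -0.233  0.084] 4 q3 [np.float64(-1.4), np.float64(-0.15), np.float64(0.42), np.float64(0.99)]
    [ 0.66  0.78 -0.15  1.54 -0.45  1.21  0.72]
33 pre [ 0.546 -0.323  0.181] 8 q3 [np.float64(-1.4), np.float64(-1.37), np.float64(-0.83), np.float64(-0.2), np.float64(0.45), np.float64(0.51), np.float64(0.55), np.float64(0.73)]
    [ 0.81  0.72 -0.2   1.41 -0.35  1.42  0.71]
33 high [ 0.53 -0.36  0.42] 5 q3 [np.float64(-1.4), np.float64(-0.53), np.float64(-0.16), np.float64(0.12), np.float64(0.18)]
    [ 0.67  0.59  0.12  1.1  -0.49  1.9   0.68]
```

```bash
cat > sim.py <<'E'
from ik import *
def jac(q):
    x,A=fk(q,P,S); J=np.zeros((6,7))
    for i in range(7):
        d=q.copy(); d[i]+=1e-5; X,B=fk(d,P,S); J[:3,i]=(X-x)/1e-5; J[3:,i]=(B*A.inv()).as_rotvec()/1e-5
    return J,x,A
def walk(q,x1,A1,n=24,lam=.02,W=1.):
    """resolved-rate DLS with clipping, straight line from here to x1, orientation A1"""
    q=np.array(q,float); x0,_=fk(q,P,S)
    for k in range(1,n+1):
        xt=x0+(x1-x0)*k/n
        for _ in range(3):
            J,x,A=jac(q); e=np.r_[xt-x,(A1*A.inv()).as_rotvec()]; free=np.ones(7,bool)
            for _ in range(3):
                Jf=J[:,free]; dq=np.zeros(7); dq[free]=Jf.T@np.linalg.solve(Jf@Jf.T+lam**2*np.eye(6),e)
                bad=((q+dq>hi-.01)|(q+dq<lo+.01))&free
                if not bad.any(): break
                free&=~bad
            q=np.clip(q+dq,lo+.01,hi-.01)
    J,x,A=jac(q); return q,np.linalg.norm(xt-x)*1e3,np.degrees(np.linalg.norm((A1*A.inv()).as_rotvec()))
E
python3 - <<'E'
from sim import *
import warnings
# validation
q=[-2.09,-.32,1.14,1.7,-.04,1.08,-.95]; A=fk(np.array(q),P,S)[1]
for x in ([.5338,.1415,.5],[.53,-.15,.5]):
    q,e,o=walk(q,np.array(x),A); print(x,q.round(2),round(e),round(o,1))
q0=np.array([-1.41,-.34,1.45,1.69,-.23,1.42,0]); A=fk(q0,P,S)[1]
rng=np.random.default_rng(1); res=[]
for _ in range(60):
    q=q0; ps=[]
    for k in range(2):
        r,az,z=rng.uniform(.5,.85),rng.uniform(-.2,1.3),rng.uniform(.33,.7); x=np.array([r*np.cos(az),r*np.sin(az),z]); q,e,o=walk(q,x,A,14); ps.append(x.round(2).tolist())
    qa=q; q,e,o=walk(q,np.array([.53,-.36,.42]),A,20); res.append((e+10*o,e,o,ps,qa.round(2).tolist(),q.round(2).tolist()))
res.sort(key=lambda r:r[0])
for r in res[:6]: print(np.round(r[:3],1),r[3],r[4],r[5])
E
```

```text
[0.5338, 0.1415, 0.5] [-1.77 -0.33  1.45  1.65 -0.22  1.33 -0.33] 16 0.3
[0.53, -0.15, 0.5] [-1.29 -0.33  1.45  1.61 -0.22  1.6   0.07] 105 2.2
[0. 0. 0.] [[0.53, 0.65, 0.53], [0.6, 0.02, 0.69]] [-0.01, 0.23, 0.3, 1.06, -0.68, 1.9, -0.02] [0.52, 0.57, 0.44, 1.19, -0.68, 1.88, 0.8]
[0. 0. 0.] [[0.28, 0.47, 0.58], [0.77, 0.07, 0.63]] [-0.08, 0.59, 0.45, 0.71, -0.9, 1.88, -0.08] [0.44, 0.6, 0.57, 1.19, -0.74, 1.91, 0.84]
[0. 0. 0.] [[0.25, 0.68, 0.46], [0.76, -0.08, 0.39]] [-0.02, 0.66, 0.56, 1.15, -0.92, 1.67, 0.42] [0.45, 0.59, 0.55, 1.19, -0.73, 1.91, 0.84]
[0. 0. 0.] [[0.44, 0.48, 0.39], [0.63, -0.11, 0.36]] [-0.23, 0.59, 0.93, 1.52, -0.96, 1.7, 0.72] [0.46, 0.59, 0.54, 1.19, -0.72, 1.9, 0.84]
[0. 0. 0.] [[0.23, 0.64, 0.38], [0.8, 0.22, 0.49]] [-0.24, 0.57, 0.24, 1.01, -0.74, 1.49, -0.11] [0.52, 0.57, 0.43, 1.19, -0.67, 1.87, 0.8]
[0. 0. 0.] [[0.37, 0.51, 0.34], [0.61, 0.23, 0.51]] [-0.83, 0.26, 0.83, 1.49, -0.77, 1.44, -0.01] [0.45, 0.59, 0.56, 1.19, -0.73, 1.91, 0.84]
```

```bash
python3 - <<'E'
from sim import *
q0=np.array([-1.41,-.34,1.45,1.69,-.23,1.42,0]); x0,A=fk(q0,P,S)
x0=np.array([.5037,-.0466,.4779]); H=np.array([.53,-.36,.42])
rng=np.random.default_rng(2); res=[]
for _ in range(90):
    r,az,z=rng.uniform(.6,.85),rng.uniform(-.1,.9),rng.uniform(.42,.7); x=np.array([r*np.cos(az),r*np.sin(az),z]); qa,e1,o1=walk(q0,x,A,14)
    q,e,o=walk(qa,H,A,16)
    if e<3 and o<.5 and e1<5 and o1<1: res.append((np.linalg.norm(x-x0)+np.linalg.norm(H-x),x,qa,q))
res.sort(key=lambda r:r[0])
for r in res[:4]: print(round(r[0],2),r[1].round(2),r[2].round(2),r[3].round(2))
q=res[0][3]; zt=A.as_matrix()[:,2]; print("zt",zt.round(3),"yt",A.as_matrix()[:,1].round(3))
for nm,x in [("pre",grip(2.7)-.13*zt)]+[(a,grip(a)+.0187*zt) for a in np.arange(2.7,9.2,.8)]:
    q,e,o=walk(q,x,A,8); print(nm,x.round(3),q.round(2),round(e,1),round(o,2))
E
python3 -c "
from h import *
plan()"
```

```text
1.04 [0.53 0.31 0.56] [-1.49  0.1   1.24  1.55 -0.63  1.37 -0.27] [ 0.47  0.58  0.52  1.19 -0.71  1.9   0.83]
1.18 [0.52 0.38 0.47] [-1.51  0.18  1.15  1.69 -0.73  1.18 -0.24] [ 0.5   0.57  0.46  1.19 -0.69  1.88  0.81]
1.37 [0.46 0.46 0.61] [-1.34  0.03  0.67  1.44 -0.42  1.26 -0.7 ] [ 0.47  0.59  0.52  1.19 -0.72  1.9   0.83]
1.42 [0.46 0.5  0.55] [-1.38  0.09  0.69  1.52 -0.47  1.14 -0.67] [ 0.54  0.56  0.4   1.19 -0.66  1.87  0.79]
zt [ 0.144  0.54  -0.83 ] yt [ 0.988 -0.121  0.092]
pre [ 0.533 -0.311  0.163] [ 0.41  0.73  0.47  1.55 -0.79  1.48  1.07] 0.0 0.0
2.7 [ 0.554 -0.231  0.039] [ 0.34  0.84  0.39  1.69 -0.91  1.25  1.14] 0.0 0.0
3.5 [ 0.515 -0.228  0.038] [ 0.35  0.81  0.4   1.77 -0.91  1.23  1.2 ] 0.0 0.0
4.3 [ 0.487 -0.227  0.064] [ 0.36  0.75  0.42  1.82 -0.87  1.25  1.22] 0.0 0.0
5.1 [ 0.486 -0.227  0.103] [ 0.34  0.69  0.45  1.82 -0.83  1.29  1.17] 0.0 0.0
5.8999999999999995 [ 0.514 -0.228  0.131] [ 0.32  0.67  0.45  1.76 -0.82  1.34  1.1 ] 0.0 0.0
6.699999999999999 [ 0.553 -0.231  0.13 ] [ 0.3   0.71  0.43  1.68 -0.84  1.35  1.04] 0.0 0.0
7.499999999999999 [ 0.579 -0.232  0.102] [ 0.31  0.78  0.41  1.63 -0.87  1.33  1.04] 0.0 0.0
8.299999999999999 [ 0.578 -0.232  0.063] [ 0.32  0.83  0.39  1.64 -0.9   1.29  1.08] 0.0 0.0
9.099999999999998 [ 0.549 -0.231  0.037] [ 0.34  0.84  0.39  1.7  -0.92  1.25  1.15] 0.0 0.0
t 23.07 p [ 0.5037 -0.0466  0.4779] xang 86.71 z [ 0.098  0.524 -0.846] q [-1.41 -0.34  1.45  1.69 -0.23  1.42  0.  ] w 1.003 F [-0.7  0.3 -0.4] g 0.0
```

The model reproduces the IK's behaviour: retreating toward (0.50, 0.40, 0.53) unwinds the elbow, and then the crank is reachable.

```bash
python3 -c "
from h import *
plan((.5,.42,.53))"
```

```text
t 23.07 p [ 0.5037 -0.0466  0.4779] xang 86.71 z [ 0.098  0.524 -0.846] q [-1.41 -0.34  1.45  1.69 -0.23  1.42  0.  ] w 1.003 F [-0.7  0.3 -0.4] g 0.0
(0.5, 0.42, 0.53) [422.4 -44.2 200.2]
```

>>> send_rows(slide=[[290,-30,137],[290,-30,137],[290,-30,137],[290,-30,137],[290,-30,137],[290,-30,137],[290,-30,137],[290,-30,137]], roll=[0,0,0,0,0,0,0,0], claw=[1,1,1,1,1,1,1,1])

```text
t: 23.73
eef_pos: [0.5003, 0.2776, 0.5143]
tool_rot: [-0.166, 0.704, 0.654, 0.223]
contact_force: [-0.1, -0.6, -0.6]
gripper_width: 0.997
grasp_force: 0.0
```

>>> send_rows(slide=[[132,-14,63],[132,-14,63],[132,-14,63],[132,-14,63],[132,-14,63],[132,-14,63],[132,-14,63],[132,-14,63]], roll=[0,0,0,0,0,0,0,0], claw=[1,1,1,1,1,1,1,1])

```text
t: 24.4
eef_pos: [0.501, 0.4178, 0.5302]
tool_rot: [-0.165, 0.706, 0.652, 0.223]
contact_force: [-0.6, -0.5, 0.7]
gripper_width: 0.997
grasp_force: 0.0
```

```bash
python3 - <<'E'
from h import *
plan((.53,.1,.53),(.53,-.36,.45))
from sim import *
q=bot.get_obs()["q"]; A=fk(q,P,S)[1]
for x in ([.53,.1,.53],[.53,-.36,.45]): q,e,o=walk(q,np.array(x),A,16); print(q.round(2),round(e,1),round(o,1))
E
```

```text
t 24.4 p [0.501  0.4178 0.5302] xang 86.56 z [ 0.1    0.524 -0.846] q [-1.44  0.1   0.94  1.56 -0.55  1.19 -0.47] w 0.997 F [-0.6 -0.5  0.7] g 0.0
(0.53, 0.1, 0.53) [-267.5   59.3 -163.6]
(0.53, -0.36, 0.45) [-699.1   98.8 -337.1]
[-1.24  0.    1.31  1.63 -0.56  1.46  0.04] 0.0 0.0
[ 0.5   0.54  0.48  1.18 -0.7   1.9   0.79] 0.0 0.0
```

>>> send_rows(slide=[[-267,59,-164],[-267,59,-164],[-267,59,-164],[-267,59,-164],[-267,59,-164],[-267,59,-164],[-267,59,-164],[-267,59,-164]], roll=[0,0,0,0,0,0,0,0], claw=[1,1,1,1,1,1,1,1])

```text
t: 25.07
eef_pos: [0.5295, 0.095, 0.5315]
tool_rot: [-0.166, 0.707, 0.65, 0.225]
contact_force: [0.0, -1.3, -0.5]
gripper_width: 1.001
grasp_force: 0.0
```

```bash
python3 - <<'E'
from h import *
plan((.53,-.36,.45))
from sim import *
q=bot.get_obs()["q"]; A=fk(q,P,S)[1]
for x in ([.53,-.1,.49],[.53,-.36,.45]): q,e,o=walk(q,np.array(x),A,16); print(q.round(2),round(e,1),round(o,1))
E
```

```text
t 25.07 p [0.5295 0.095  0.5315] xang 86.37 z [ 0.103  0.527 -0.844] q [-1.22 -0.01  1.28  1.62 -0.55  1.46  0.02] w 1.001 F [ 0.  -1.3 -0.5] g 0.0
(0.53, -0.36, 0.45) [-427.4   41.3 -171. ]
[-0.46  0.34  1.2   1.56 -0.82  1.8   0.63] 0.0 0.0
[ 0.47  0.55  0.54  1.18 -0.73  1.91  0.81] 0.0 0.0
```

Tracking matches the model. Continuing.

>>> send_rows(slide=[[-290,28,-116],[-290,28,-116],[-290,28,-116],[-290,28,-116],[-290,28,-116],[-290,28,-116],[-290,28,-116],[-290,28,-116]], roll=[0,0,0,0,0,0,0,0], claw=[1,1,1,1,1,1,1,1])

```text
t: 25.73
eef_pos: [0.5308, -0.21, 0.4762]
tool_rot: [-0.165, 0.706, 0.652, 0.223]
contact_force: [0.9, 0.9, 0.6]
gripper_width: 1.004
grasp_force: 0.0
```

>>> send_rows(slide=[[-137,13,-55],[-137,13,-55],[-137,13,-55],[-137,13,-55],[-137,13,-55],[-137,13,-55],[-137,13,-55],[-137,13,-55]], roll=[0,0,0,0,0,0,0,0], claw=[1,1,1,1,1,1,1,1])

```text
t: 26.4
eef_pos: [0.533, -0.3515, 0.452]
tool_rot: [-0.165, 0.704, 0.653, 0.223]
contact_force: [-0.4, 0.5, -0.5]
gripper_width: 1.002
grasp_force: 0.0
```

```bash
python3 - <<'E'
from h import *
plan()
q=bot.get_obs()["tool_rot"]; M=R.from_quat([q[1],q[2],q[3],q[0]]).as_matrix(); print(M.round(3))
from ik import *
g=grip(2.72,-234); zt=M[:,2]; print("grasp",g.round(3)); plan(tuple(g-.13*zt),tuple(g+.0187*zt))
yw=np.array([-np.sin(v[2]),np.cos(v[2]),0]);print("closing vs vise axes",(M[:,1]@np.c_[[np.cos(v[2]),np.sin(v[2]),0],yw,[0,0,1]]).round(3))
E
```

```text
t 26.4 p [ 0.533  -0.3515  0.452 ] xang 86.84 z [ 0.099  0.524 -0.846] q [ 0.29  0.56  0.76  1.21 -0.78  1.91  0.86] w 1.002 F [-0.4  0.5 -0.5] g 0.0
[[ 0.047  0.994  0.099]
 [ 0.847 -0.092  0.524]
 [ 0.53   0.059 -0.846]]
grasp [ 0.55  -0.243  0.054]
t 26.4 p [ 0.533  -0.3515  0.452 ] xang 86.84 z [ 0.099  0.524 -0.846] q [ 0.29  0.56  0.76  1.21 -0.78  1.91  0.86] w 1.002 F [-0.4  0.5 -0.5] g 0.0
(np.float64(0.5374354346027228), np.float64(-0.31105147699808056), np.float64(0.16435080088282278)) [-118.   -16.3  264.9]
(np.float64(0.5520888201478239), np.float64(-0.23311962644260872), np.float64(0.03855892928109236)) [-118.   -16.3  413.6]
closing vs vise axes [-0.03  -0.998  0.059]
```

>>> send_rows(slide=[[-118,-16,265],[-118,-16,265],[-118,-16,265],[-118,-16,265],[-118,-16,265],[-118,-16,265],[-118,-16,265],[-118,-16,265]], roll=[0,0,0,0,0,0,0,0], claw=[1,1,1,1,1,1,1,1])

```text
t: 27.07
eef_pos: [0.5357, -0.3056, 0.1568]
tool_rot: [-0.172, 0.704, 0.653, 0.222]
contact_force: [-0.6, 2.3, 0.1]
gripper_width: 1.004
grasp_force: 0.0
```

```bash
python3 - <<'E'
from h import *
from ik import *
import ik
g=grip(2.72,-234); o=bot.get_obs()["tool_rot"]; zt=R.from_quat([o[1],o[2],o[3],o[0]]).as_matrix()[:,2]
plan(tuple(g-.13*zt),tuple(g+.0187*zt))
im=bot.read_camera('wrist'); s=bot.read_camera('scene')[140:230,255:375]
for a in (2.4,2.7,3.0): print(a,proj('wrist',[grip(a,-265),grip(a,-185)]).round().tolist(), proj('scene',[grip(a,-265),grip(a,-185)]).round(1).tolist())
print(proj('wrist',[ik.vw(-155,-40,130),ik.vw(-155,40,130)]).round().tolist())
c=np.zeros((400,800,3),np.uint8); c[:400,:500]=im[:,70:570]; c[:225,500:800]=cv2.resize(s,(300,225),interpolation=cv2.INTER_CUBIC)
cv2.imwrite('pics/c6.png',cv2.convertScaleAbs(c[:,:,::-1],alpha=1.8))
E
```

```text
t 27.07 p [ 0.5357 -0.3056  0.1568] xang 86.65 z [ 0.088  0.531 -0.843] q [ 0.24  0.73  0.66  1.63 -0.86  1.44  1.13] w 1.004 F [-0.6  2.3  0.1] g 0.0
(np.float64(0.5387916986082443), np.float64(-0.3119443489458031), np.float64(0.163942885474056)) [-1.4  4.  -9.1]
(np.float64(0.5518937267870297), np.float64(-0.23299119024705173), np.float64(0.038617606343738044)) [ -1.4   4.  139.6]
2.4 [[338.0, 226.0], [334.0, 148.0]] [[272.9, 163.5], [288.3, 175.0]]
2.7 [[324.0, 229.0], [321.0, 152.0]] [[275.8, 163.6], [291.1, 175.0]]
3.0 [[309.0, 230.0], [307.0, 154.0]] [[279.0, 162.6], [294.3, 173.9]]
[[349.0, 75.0], [248.0, 74.0]]
```

View pics/c6.png

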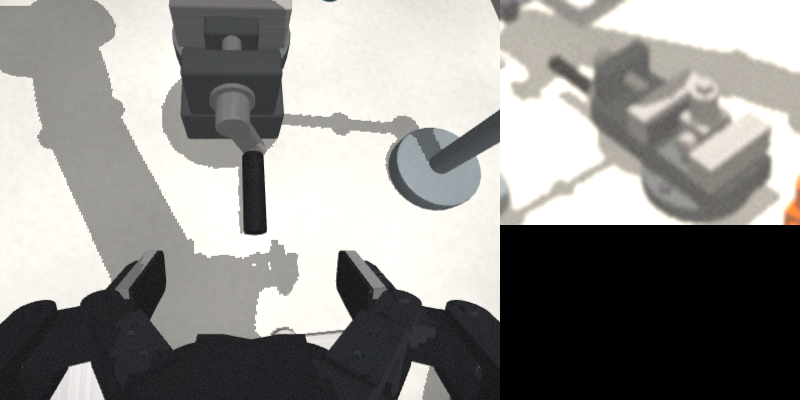

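The picture shows the handle from (325,233) to (322,151) in wrist pixels. That agrees with the prediction for a = 2.7 to within a few pixels. Advancing and grasping.

>>> send_rows(slide=[[-1,3,30],[-1,3,65],[-1,3,100],[-1,3,125],[-1,3,138],[-1,3,139],[-1,3,139],[-1,3,139]], roll=[0,0,0,0,0,0,0,0], claw=[1,1,1,1,1,1,0.6,0.4], force=60)

```text
t: 27.83
eef_pos: [0.5548, -0.2429, 0.048]
tool_rot: [-0.163, 0.705, 0.653, 0.223]
contact_force: [-0.5, -0.9, -0.1]
gripper_width: 0.745
grasp_force: 0.0
```

>>> send_rows(slide=[[0,0,0],[0,0,0],[0,0,0],[0,0,0],[0,0,0],[0,0,0],[0,0,0],[0,0,0]], roll=[0,0,0,0,0,0,0,0], claw=[0,0,0,0,0,0,0,0])

```text
t: 28.5
eef_pos: [0.5528, -0.2418, 0.0462]
tool_rot: [-0.165, 0.705, 0.653, 0.222]
contact_force: [-5.7, -4.0, 5.3]
gripper_width: 0.231
grasp_force: 58.4
```

```bash
python3 - <<'E'
from h import *
from ik import *
o=bot.get_obs(); q=o["tool_rot"]; M=R.from_quat([q[1],q[2],q[3],q[0]]).as_matrix()
g=o["eef_pos"]-.0187*M[:,2]; plan()
c,s=np.cos(v[2]),np.sin(v[2]); d=(g-[v[0],v[1],0])*1e3; print("grasp in vise",c*d[0]+s*d[1],-s*d[0]+c*d[1],d[2])
print("vise -y,z axes in tool:", (np.array([s,-c,0])@M).round(3),(np.array([0,0,1])@M).round(3))
E
```

```text
t 28.5 p [ 0.5528 -0.2418  0.0462] xang 86.69 z [ 0.098  0.523 -0.847] q [ 0.18  0.83  0.58  1.75 -0.99  1.24  1.21] w 0.231 F [-5.7 -4.   5.3] g 58.4
grasp in vise -242.5873007281276 -21.733449985577312 61.9938124495602
vise -y,z axes in tool: [-0.004  0.998  0.065] [ 0.529  0.057 -0.847]
```

Handle grasped at a ≈ 2.69. I'll print the circle table, cumulative with each call relative to its own start.

```bash
cat > circ.py <<'E'
import numpy as np,sys
a,n,st=float(sys.argv[1]),int(sys.argv[2]),float(sys.argv[3])
rad=float(sys.argv[4]) if len(sys.argv)>4 else 50
u,w=np.array([-.004,.998,.065]),np.array([.529,.057,-.847]); f=lambda b:rad*(np.sin(b)*u+np.cos(b)*w)
c0=f(a); base=np.zeros(3)
for k in range(n):
    rows=[(np.round(f(a+st*(i+1))-c0-base)).astype(int).tolist() for i in range(8)]; base=base+rows[-1]; a+=8*st; print(round(a,2),rows)
E
python3 circ.py 2.69 3 .1; python3 -c "print()"
```

```text
3.49 [[-1, -5, 1], [-2, -10, 2], [-2, -14, 3], [-3, -19, 3], [-3, -24, 3], [-2, -29, 2], [-2, -34, 1], [-1, -39, -1]]
4.29 [[1, -4, -2], [2, -9, -4], [4, -13, -7], [6, -16, -10], [8, -20, -13], [10, -22, -16], [12, -25, -20], [14, -27, -24]]
5.09 [[3, -1, -4], [5, -3, -8], [8, -3, -13], [10, -3, -17], [13, -3, -21], [16, -2, -25], [18, 0, -29], [21, 1, -33]]
```

>>> send_rows(slide=[[-1,-5,1],[-2,-10,2],[-2,-14,3],[-3,-19,3],[-3,-24,3],[-2,-29,2],[-2,-34,1],[-1,-39,-1]], roll=[0,0,0,0,0,0,0,0], claw=[0,0,0,0,0,0,0,0])

```text
t: 29.17
eef_pos: [0.5165, -0.2397, 0.0436]
tool_rot: [-0.163, 0.705, 0.653, 0.223]
contact_force: [4.2, -3.7, -5.4]
gripper_width: 0.234
grasp_force: 58.5
```

```bash
cat > st.py <<'E'
from h import *
from ik import *
o=bot.get_obs(); q=o["tool_rot"]; M=R.from_quat([q[1],q[2],q[3],q[0]]).as_matrix()
g=o["eef_pos"]-.0187*M[:,2]; plan()
c,s=np.cos(v[2]),np.sin(v[2]); d=(g-[v[0],v[1],0])*1e3; y,z=-s*d[0]+c*d[1],d[2]-7; print("grasp in vise",c*d[0]+s*d[1],y,d[2],"a",np.arctan2(-y,z-100)%(2*np.pi),"rad",np.hypot(y,z-100))
E
python3 st.py
```

```text
t 29.17 p [ 0.5165 -0.2397  0.0436] xang 86.79 z [ 0.101  0.521 -0.848] q [ 0.19  0.8   0.58  1.83 -0.98  1.2   1.27] w 0.234 F [ 4.2 -3.7 -5.4] g 58.5
grasp in vise -242.74192446905548 14.730816356267576 59.42871647008565 a 3.44188604490069 rad 49.79983902790832
```

Forces are small and the radius is consistent. Continuing.

>>> send_rows(slide=[[1,-4,-2],[2,-9,-4],[4,-13,-7],[6,-16,-10],[8,-20,-13],[10,-22,-16],[12,-25,-20],[14,-27,-24]], roll=[0,0,0,0,0,0,0,0], claw=[0,0,0,0,0,0,0,0])

```text
t: 29.83
eef_pos: [0.4861, -0.2378, 0.0693]
tool_rot: [-0.164, 0.706, 0.653, 0.222]
contact_force: [1.8, -5.4, -6.1]
gripper_width: 0.23
grasp_force: 58.7
```

>>> send_rows(slide=[[3,-1,-4],[5,-3,-8],[8,-3,-13],[10,-3,-17],[13,-3,-21],[16,-2,-25],[18,0,-29],[21,1,-33]], roll=[0,0,0,0,0,0,0,0], claw=[0,0,0,0,0,0,0,0])

```text
t: 30.5
eef_pos: [0.4838, -0.2376, 0.1084]
tool_rot: [-0.165, 0.706, 0.652, 0.221]
contact_force: [-0.7, -7.5, -6.6]
gripper_width: 0.233
grasp_force: 58.8
```

```bash
python3 st.py; python3 circ.py 5.09 6 .1
```

```text
t 30.5 p [ 0.4838 -0.2376  0.1084] xang 86.58 z [ 0.097  0.521 -0.848] q [ 0.17  0.67  0.64  1.88 -0.9   1.26  1.23] w 0.233 F [-0.7 -7.5 -6.6] g 58.8
grasp in vise -242.67349505512558 47.42535712340791 124.20891979712658 a 5.060477002282156 rad 50.45107946185803
5.89 [[2, 2, -4], [5, 5, -7], [7, 8, -10], [9, 12, -13], [11, 16, -16], [12, 20, -18], [13, 24, -20], [15, 29, -22]]
6.69 [[0, 5, -1], [1, 10, -2], [1, 15, -2], [2, 20, -2], [1, 24, -1], [1, 29, 0], [0, 34, 1], [-1, 39, 3]]
7.49 [[-1, 4, 2], [-2, 8, 5], [-4, 12, 8], [-6, 15, 11], [-8, 18, 14], [-10, 21, 18], [-12, 23, 22], [-15, 25, 26]]
8.29 [[-2, 1, 4], [-5, 2, 8], [-7, 2, 12], [-10, 2, 16], [-13, 1, 21], [-15, 0, 25], [-18, -1, 29], [-20, -4, 32]]
9.09 [[-3, -2, 4], [-5, -5, 7], [-7, -9, 10], [-9, -12, 13], [-10, -16, 16], [-12, -21, 18], [-13, -25, 19], [-14, -30, 21]]
9.89 [[-1, -5, 1], [-1, -10, 1], [-1, -15, 1], [-1, -20, 1], [-1, -25, 0], [0, -29, -1], [0, -34, -3], [2, -39, -5]]
```

>>> send_rows(slide=[[2,2,-4],[5,5,-7],[7,8,-10],[9,12,-13],[11,16,-16],[12,20,-18],[13,24,-20],[15,29,-22]], roll=[0,0,0,0,0,0,0,0], claw=[0,0,0,0,0,0,0,0])

```text
t: 31.17
eef_pos: [0.5099, -0.2391, 0.1369]
tool_rot: [-0.166, 0.706, 0.652, 0.221]
contact_force: [-5.4, -7.1, -3.7]
gripper_width: 0.237
grasp_force: 59.4
```

>>> send_rows(slide=[[0,5,-1],[1,10,-2],[1,15,-2],[2,20,-2],[1,24,-1],[1,29,0],[0,34,1],[-1,39,3]], roll=[0,0,0,0,0,0,0,0], claw=[0,0,0,0,0,0,0,0])

```text
t: 31.83
eef_pos: [0.5505, -0.2417, 0.1373]
tool_rot: [-0.165, 0.705, 0.653, 0.222]
contact_force: [-4.3, -6.0, 3.5]
gripper_width: 0.236
grasp_force: 59.9
```

>>> send_rows(slide=[[-1,4,2],[-2,8,5],[-4,12,8],[-6,15,11],[-8,18,14],[-10,21,18],[-12,23,22],[-15,25,26]], roll=[0,0,0,0,0,0,0,0], claw=[0,0,0,0,0,0,0,0])

```text
t: 32.5
eef_pos: [0.5778, -0.2433, 0.1088]
tool_rot: [-0.165, 0.705, 0.653, 0.223]
contact_force: [-3.4, -5.9, 4.0]
gripper_width: 0.234
grasp_force: 59.9
```

```bash
python3 st.py
```

```text
t 32.5 p [ 0.5778 -0.2433  0.1088] xang 86.69 z [ 0.099  0.523 -0.847] q [ 0.15  0.77  0.62  1.68 -0.94  1.32  1.11] w 0.234 F [-3.4 -5.9  4. ] g 59.9
grasp in vise -242.54905727581152 -46.70218064234662 124.609640920417 a 1.2102186658788618 rad 49.91185360309112
```

>>> send_rows(slide=[[-2,1,4],[-5,2,8],[-7,2,12],[-10,2,16],[-13,1,21],[-15,0,25],[-18,-1,29],[-20,-4,32]], roll=[0,0,0,0,0,0,0,0], claw=[0,0,0,0,0,0,0,0])

```text
t: 33.17
eef_pos: [0.5764, -0.2432, 0.0708]
tool_rot: [-0.164, 0.705, 0.653, 0.223]
contact_force: [2.3, -6.1, 3.4]
gripper_width: 0.234
grasp_force: 59.8
```

>>> send_rows(slide=[[-3,-2,4],[-5,-5,7],[-7,-9,10],[-9,-12,13],[-10,-16,16],[-12,-21,18],[-13,-25,19],[-14,-30,21]], roll=[0,0,0,0,0,0,0,0], claw=[0,0,0,0,0,0,0,0])

```text
t: 33.83
eef_pos: [0.5497, -0.2415, 0.0447]
tool_rot: [-0.163, 0.705, 0.653, 0.224]
contact_force: [1.6, -7.4, 7.8]
gripper_width: 0.231
grasp_force: 60.0
```

>>> send_rows(slide=[[-1,-5,1],[-1,-10,1],[-1,-15,1],[-1,-20,1],[-1,-25,0],[0,-29,-1],[0,-34,-3],[2,-39,-5]], roll=[0,0,0,0,0,0,0,0], claw=[0,0,0,0,0,0,0,0])

```text
t: 34.5
eef_pos: [0.5099, -0.2392, 0.046]
tool_rot: [-0.163, 0.706, 0.653, 0.222]
contact_force: [2.2, -9.4, -5.6]
gripper_width: 0.237
grasp_force: 59.0
```

```bash
python3 st.py; python3 circ.py 9.89 1 .1;python3 circ.py 10.69 2 .04
```

```text
t 34.5 p [ 0.5099 -0.2392  0.046 ] xang 86.72 z [ 0.101  0.52  -0.848] q [ 0.19  0.79  0.59  1.85 -0.98  1.2   1.28] w 0.237 F [ 2.2 -9.4 -5.6] g 59.0
grasp in vise -242.61478752137577 21.282621192095796 61.87485883418933 a 3.5822923312540165 rad 49.892167020892025
10.69 [[1, -4, -2], [3, -8, -5], [5, -12, -8], [7, -15, -11], [9, -18, -15], [11, -20, -19], [13, -22, -23], [16, -24, -27]]
11.01 [[1, 0, -2], [2, -1, -3], [3, -1, -5], [4, -1, -7], [5, -1, -8], [6, -2, -10], [7, -2, -12], [8, -1, -14]]
11.33 [[1, 0, -1], [2, 0, -3], [4, 0, -5], [5, 1, -6], [6, 1, -8], [7, 2, -9], [8, 3, -11], [9, 3, -13]]
```

>>> send_rows(slide=[[1,-4,-2],[3,-8,-5],[5,-12,-8],[7,-15,-11],[9,-18,-15],[11,-20,-19],[13,-22,-23],[16,-24,-27]], roll=[0,0,0,0,0,0,0,0], claw=[0,0,0,0,0,0,0,0])

```text
t: 35.17
eef_pos: [0.4833, -0.2375, 0.0758]
tool_rot: [-0.163, 0.706, 0.653, 0.222]
contact_force: [1.7, -8.2, -5.3]
gripper_width: 0.235
grasp_force: 59.0
```

```bash
python3 st.py
```

```text
t 35.17 p [ 0.4833 -0.2375  0.0758] xang 86.65 z [ 0.1    0.52  -0.848] q [ 0.19  0.72  0.62  1.89 -0.94  1.22  1.28] w 0.235 F [ 1.7 -8.2 -5.3] g 59.0
grasp in vise -242.62814357508213 47.93135432608054 91.65215330150089 a 4.402500327684054 rad 50.328631272993206
```

>>> send_rows(slide=[[1,0,-2],[2,-1,-3],[3,-1,-5],[4,-1,-7],[5,-1,-8],[6,-2,-10],[7,-2,-12],[8,-1,-14]], roll=[0,0,0,0,0,0,0,0], claw=[0,0,0,0,0,0,0,0])

```text
t: 35.83
eef_pos: [0.4809, -0.2375, 0.0917]
tool_rot: [-0.164, 0.706, 0.653, 0.222]
contact_force: [-1.6, -5.6, -6.4]
gripper_width: 0.234
grasp_force: 59.0
```

```bash
python3 st.py
```

```text
t 35.83 p [ 0.4809 -0.2375  0.0917] xang 86.66 z [ 0.099  0.521 -0.848] q [ 0.18  0.7   0.63  1.89 -0.92  1.24  1.26] w 0.234 F [-1.6 -5.6 -6.4] g 59.0
grasp in vise -242.72036823092495 50.30305991497085 107.53095248293381 a 4.722943661698702 rad 50.30586195810863
```

>>> send_rows(slide=[[1,0,-1],[2,0,-3],[4,0,-5],[5,1,-6],[6,1,-8],[6,2,-9],[6,2,-9],[6,2,-9]], roll=[0,0,0,0,0,0,0,0], claw=[0,0,0,0,0,0,0,0])

```text
t: 36.5
eef_pos: [0.4821, -0.2375, 0.1024]
tool_rot: [-0.164, 0.706, 0.653, 0.222]
contact_force: [0.2, -6.7, -5.8]
gripper_width: 0.235
grasp_force: 59.0
```

```bash
python3 st.py
```

```text
t 36.5 p [ 0.4821 -0.2375  0.1024] xang 86.64 z [ 0.099  0.521 -0.848] q [ 0.17  0.68  0.64  1.89 -0.91  1.25  1.24] w 0.235 F [ 0.2 -6.7 -5.8] g 59.0
grasp in vise -242.7038717199681 49.14017859823052 118.30557911319204 a 4.938521883372809 rad 50.423935504387565
```

>>> send_rows(slide=[[1,0,-1],[1,1,-2],[1,1,-2],[1,1,-2],[1,1,-2],[1,1,-2],[1,1,-2],[1,1,-2]], roll=[0,0,0,0,0,0,0,0], claw=[0,0,0,0,0,0,0,0])

```text
t: 37.17
eef_pos: [0.4826, -0.2375, 0.1045]
tool_rot: [-0.164, 0.706, 0.653, 0.221]
contact_force: [-0.8, -7.6, -6.8]
gripper_width: 0.236
grasp_force: 59.0
```

```bash
python3 st.py; python3 - <<'E'
from h import *
# numeric check: brightness profile across the jaws / valve in the top view, along vise x, off to the sides of the valve
from ik import vw
b=cv2.imread('pics/top0.png',0); t=cv2.cvtColor(bot.read_camera('top'),cv2.COLOR_RGB2GRAY)
for n,im in(("before",b),("now",t)):
    for y in (-48,48):
        print(n,y,[int(cv2.getRectSubPix(im,(1,1),tuple(map(float,proj('top',[vw(x,y,120)])[0])))[0,0]) for x in range(-62,50,4)])
E
```

```text
t 37.17 p [ 0.4826 -0.2375  0.1045] xang 86.63 z [ 0.098  0.521 -0.848] q [ 0.17  0.68  0.64  1.88 -0.9   1.26  1.24] w 0.236 F [-0.8 -7.6 -6.8] g 59.0
grasp in vise -242.68137715155984 48.60313380354321 120.38257073150614 a 4.981074775592626 rad 50.41188168387379
before -48 [127, 126, 127, 127, 117, 93, 65, 62, 71, 75, 77, 76, 76, 69, 62, 61, 61, 64, 76, 79, 79, 75, 75, 74, 88, 114, 126, 123]
before 48 [116, 128, 131, 128, 121, 93, 61, 46, 46, 58, 67, 69, 70, 69, 70, 71, 69, 72, 73, 69, 72, 71, 70, 68, 83, 119, 128, 129]
now -48 [130, 131, 131, 129, 125, 136, 138, 138, 138, 138, 135, 118, 84, 67, 64, 67, 70, 74, 86, 89, 88, 83, 83, 82, 98, 125, 140, 138]
now 48 [53, 51, 57, 76, 114, 138, 142, 143, 143, 143, 139, 127, 96, 67, 57, 70, 78, 81, 81, 81, 79, 81, 79, 77, 94, 131, 140, 140]
```

The jaw edge moved by about 26 mm, as expected for a ≈ 11.26. Releasing the handle and retreating along the tool axis.

>>> send_rows(slide=[[0,0,0],[0,0,0],[0,0,0],[0,0,0],[0,0,0],[0,0,0],[0,0,0],[0,0,0]], roll=[0,0,0,0,0,0,0,0], claw=[0.5,0.7,1,1,1,1,1,1])

```text
t: 37.88
eef_pos: [0.4833, -0.2358, 0.1052]
tool_rot: [-0.165, 0.705, 0.653, 0.223]
contact_force: [0.9, -0.1, 1.6]
gripper_width: 0.999
grasp_force: 0.0
```

>>> send_rows(slide=[[0,0,-15],[0,0,-40],[0,0,-70],[0,0,-100],[0,0,-130],[0,0,-150],[0,0,-150],[0,0,-150]], roll=[0,0,0,0,0,0,0,0], claw=[1,1,1,1,1,1,1,1])

```text
t: 38.55
eef_pos: [0.4683, -0.3161, 0.2335]
tool_rot: [-0.164, 0.705, 0.653, 0.223]
contact_force: [0.2, 0.4, -0.1]
gripper_width: 1.003
grasp_force: 0.0
```

```bash
python3 - <<'E'
from h import *
from ik import vw
plan()
# upright check, no viewing: match the bright valve stub/bonnet against the expected place in both fixed cameras
for n in("top","scene"):
    im=cv2.cvtColor(bot.read_camera(n),cv2.COLOR_RGB2GRAY)
    print(n,"stub top expected",proj(n,[vw(13,0,187)]).round(1).tolist())
    u,w_=proj(n,[vw(13,0,187)])[0].round().astype(int); print(im[w_-8:w_+14:2,u-14:u+15:2])
E
```

```text
t 38.55 p [ 0.4683 -0.3161  0.2335] xang 86.69 z [ 0.101  0.522 -0.847] q [ 0.24  0.58  0.73  1.69 -0.77  1.51  1.14] w 1.003 F [ 0.2  0.4 -0.1] g 0.0
top stub top expected [[312.0, 203.7]]
[[133 134 137 139 103  77  80 113 122  97  66  59  89 131 137]
 [134 136 138 138 117 117 120 128 126 119 127 104  90 133 138]
 [134 135 137 137 116 124 127 128 129 134 128 104  89 134 138]
 [135 135 137 129 110 125 124 135 132 135 126  99  90 135 138]
 [135 135 138 104  99 128 123 136 133 133 121  95  90 136 138]
 [134 136 138 107  87 123 119 118 127 135 113  86  85 136 138]
 [137 136 137 123  81  97 119 125 127 114 126  92  88 135 139]
 [133 137 140 133 115  97  99 103  99 120 134  93  90 138 138]
 [134 135 137 133  97  80  91 100  97  94  86  69  90 137 140]
 [134 135 139 132  86  67  89 120 119  91  57  59  91 137 140]
 [135 138 138 130  82  66  90 119 116  92  63  59  95 137 140]]
scene stub top expected [[337.8, 172.3]]
[[159 158 154 151 150 135 128 111 107  99  99  99  99 100  99]
 [158 160 158 158 159 158 156 149 145 133 128 109 111 103  99]
 [158 159 156 156 156 158 155 157 156 156 154 151 150 137 132]
 [156 156 157 154 154 155 154 154 155 156 156 158 156 155 156]
 [156 157 156 157 152 138 136 135 145 153 155 154 158 157 157]
 [129 148 157 146 137 114 122 121 120 146 156 157 155 157 157]
 [ 73 104 141 129 124 104  92  87  96 125 153 155 158 158 157]
 [ 84 112 128 122 109 120 107  94 109 102 141 157 159 156 158]
 [118 128 127 124  88  97 108 103  95  75 139 157 155 157 159]
 [129 127 129 123  80  73  74  79  73  74 136 155 157 160 158]
 [130 128 125 119  82  74  76  75  75  79 109 135 155 157 153]]
```

The stub top lies within about 2 px of where an upright, clamped valve should put it in both fixed cameras. The robot is clear, so I'm handing in.

```bash
python3 -c "
from station import bot
print(bot.hand_in())"
```

```text
the job is handed in; nothing more can be done
None
```

The valve body stands upright on the vise bed with its side ports along the gap. I turned the crank clockwise to about 11.26 rad, so the jaw clamps it against the fixed jaw; the handle is released, the arm is clear, and the job was handed in at about 39 s (`hand_in()` returned no verdict).

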